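Pack a counter tray in two layers with a divider card from the sprung dispenser

ROBOT

A 7-joint arm with a two-finger parallel gripper is mounted at the origin on the work surface. World frame = base frame: x ahead of the robot, y to its left, z up, the work surface at z = 0. Lengths are in m, angles in rad, forces in N, time in s.
With the tool pointing down it reaches from about 0.425 to 0.8 m from the base axis. Payload 8.3 kg.
Tool frame: the origin (TCP) lies on the centre line of the jaws, within the pads' length; the fingertips stand 14 mm ahead of it and the grasp point (between the pads) lies 5 mm behind it; z points along the fingers, y is the line along which they close (so a half turn about z gives the same grasp; the last joint's range is limited). The gripper opens to 85 mm and grips with 20 to 120 N. Pads are 22 mm wide; open, the fingers measure 114 mm over their backs; the gripper's body (76 mm by 85 mm) begins 54 mm behind the grasp point. The pads swing forward as they close: fully open they stand 13 mm farther back than shut.
Start: joints at [1.237, 0.383, 0.016, 1.37, -0.006, 1.388, -0.046], TCP at [0.167, -0.602, 0.245] pointing down, gripper open.
Joint ranges: [-2.95, 2.95], [-0.25, 2.06], [-1.52, 1.56], [0.18, 2.33], [-1.44, 4.58], [0.02, 2.06], [-3.01, 3.01]. Speed limits (rad/s): [2.39, 2.39, 3.01, 3.01, 3.14, 3.14, 3.14].

INTERFACE

Orientations are given as a unit quaternion [w, x, y, z].
In Python, from station import ctrl gives the robot as it stands. The module is installed in compiled form; this text tells all that it offers.
- The arm moves only by the tool arm_command, never from a script. Its argument "steps" is a list of rows, each a list of 6 numbers: the shift along the tool's x, y, z in units of 2.5 cm (1.0 is 2.5 cm), then the turn, a rotation vector about the tool's x, y, z in units of pi/2 rad (1.0 is pi/2 rad). In form: [[tx, ty, tz, wx, wy, wz], ...]. A call has 1 to 8 rows; each row shifts and turns the commanded pose from where the row before left it, along the tool's axes as they then stand; what a row does not reach is not made up. A row lasts 1/8 s, in which the tool goes at most 62.5 mm and 10.7 degrees, less where a joint would pass 70% of its speed; a pose out of reach is approached as far as the arm can. A call with a number of a shift or a turn outside -1 to 1 is refused whole. A call with a gripper value outside its range is refused whole. "claw" is the closure, from 0 (fully open) to 1 (shut), set as the call begins (left out, the last holds). The fingers move at their own pace and stop on an object; "newtons" is the grip in N (left out, the last holds). Time passes only in rows, so rows that do not move let the fingers close. It gives the time, the measured TCP pose, the force, the opening and the grip force at its end, in the units of the state.
- ctrl.read_state(): the state, without advancing time (a new reading comes with each control period).
- ctrl.capture(name): name is "side" or "top"; returns a dict with "img" (400x640x3 uint8, red, green, blue), "depth" (400x640 float32, m along the optical axis (not along the pixel's ray), 0 where there is no reading), "fx", "fy", "cx", "cy" (pixels), "k1" (the pictures are not rectified: a ray, as slopes to the right and down, at radius r is drawn at 1 + k1 r^2 times it, then the intrinsics apply), "position" and "attitude" of the camera in the world. Camera axes: x right, y up, looking along -z (the intrinsics and any distortion apply to the point x, -y, -z); pixel columns grow to the right and rows downward; lengths in m; the calibration is good to about 2 mm. A picture is of the moment at which its call begins.
- ctrl.finish_job(): hands the job in; it is judged then, once.
The state is a dict: "t": time; "joint_positions": joint angles; "dq": joint speeds; "effort": joint torques, N m; "position": TCP position; "tcp_rot": TCP orientation; "wrist_force": force on the tool from outside, world axes, zero at the start; "ft_torque": the same for the moment, N m; "finger_gap": opening from 0.0 (shut) to 1.0 (fully open); "gripper_force": force on a finger pad.
Only numpy, scipy, OpenCV 4.12 (cv2) and the standard library are available. Lean on these libraries where they do the work, as an engineer would, in place of code of your own. Each camera call takes 0.05 s, during which the arm holds its last target. There are 200 camera calls.

TASK

Pack the wooden tray in two layers: stand all the headlamp cartons, the way up they are now, in one row along the tray; push the card dispenser's sprung slide fully home and let it spring back, draw out the card it feeds, lay that card flat, centred and lengthwise along the tray, on top of the cartons, and set all the small tins side by side on the card. Leave the spare card in the dispenser and do not disturb the other things on the counter.

Things in the scene. Friction and masses are not known exactly. Their poses are not given: they have to be found in the camera images.
- tray: Fixed shallow wooden packing tray on the counter, open on top, about 108 (x) by 152 (y) mm outside, 100 by 144 inside; floor 6 mm thick, lip 4 mm thick and 14 mm high. Origin: centre of its underside; z up. Its long side is its y axis.
- dispenser: Fixed low grey and black steel card dispenser, 280 mm long, open on top. Origin: under the middle of its magazine, on the counter; it feeds cards along its own +x. Magazine 120 (x) by 70 (y) mm, floor 30 mm and wall tops 58 mm above the counter. Two cards lie in it, one on the other.
- slot (a point): Foot of the magazine's front wall (60 mm along +x from the dispenser's origin, 30 mm above the counter): an 8.7 mm high slot lets only the lowest card out. A fully fed card's last 30 mm or so stay in the slot: draw it straight on along +x by 40 mm or more before lifting.
- ledge (a point): End of the ledge onto which the card comes out, 120 mm along +x from the dispenser's origin, 30 mm above the counter. The ledge is 36 mm wide (y) and 60 mm long, so the card's long edges overhang it by 12 mm each side, with free space below.
- slide (a joint): The dispenser's sprung slide: 0 m at rest (out), 0.080 m pushed fully home along the dispenser's +x. The spring pushes back with 4.5 N at rest and 12 N fully home, and returns the slide by itself when let go. Its blade pushes the lowest card out by the same distance.
- slide_pad (a point): Centre of the rear face of the slide's black upright push plate (44 mm wide along the dispenser's y, 48 mm tall, from 28 to 76 mm above the counter); this point is 54 mm above the counter, 158 mm behind (-x) the dispenser's origin at rest, and moves with the slide. Push it along the dispenser's +x.
- carton1: White headlamp carton with a grey band, 50 (x) by 34 (y) by 40 (z) mm, about 90 g, standing on the counter at the start with z up. Origin: its centre. May be absent (two or three are there).
- carton2: White headlamp carton with a grey band, 50 (x) by 34 (y) by 40 (z) mm, about 90 g, standing on the counter at the start with z up. Origin: its centre. May be absent (two or three are there).
- carton3: White headlamp carton with a grey band, 50 (x) by 34 (y) by 40 (z) mm, about 90 g, standing on the counter at the start with z up. Origin: its centre. May be absent (two or three are there).
- tin1: Small square bare-metal compass tin, 34 by 34 by 26 (z) mm, about 60 g. Origin: its centre. May be absent (two or three are there).
- tin2: Small square bare-metal compass tin, 34 by 34 by 26 (z) mm, about 60 g. Origin: its centre. May be absent (two or three are there).
- tin3: Small square bare-metal compass tin, 34 by 34 by 26 (z) mm, about 60 g. Origin: its centre. May be absent (two or three are there).
- card1: The lower divider card in the dispenser, the one to be used: stiff brown board 110 (x) by 60 (y) by 6 mm, about 40 g. Origin: its centre. Its x is the dispenser's x at the start; its centre then lies over the dispenser's origin, 33 mm above the counter.
- card2: The spare divider card, the same size, lying on top of card1 in the magazine; it drops onto the magazine floor when card1 has gone. It stays there.
- tape: Bystander: roll of clear tape lying flat, 52 mm across, 18 high. Origin: centre of its underside.
- lamp_cube: Bystander: clear glass lamp cube, 60 mm. Origin: centre of its underside.
- mug: Bystander: white mug, 76 mm across, 70 high. Origin: centre of its underside.
- maps: Bystander: stack of folded maps, 90 by 180 by 34 mm. Origin: centre of its underside.
- lampbox: Bystander: white and blue product box, 70 by 120 by 45 mm. Origin: centre of its underside.
There are look-alikes about, which are no part of the job. What is shaped like the carton1 but black or pink is not meant.

How it is judged:
By the outcome, as a careful person would: the job done as asked, in the order asked, and still so for the second after the job is handed in, with the robot touching nothing.
Of carton1, carton2, carton3 only 2 to 3 are there at a start; the rules pass over those that are not, and their reading is None.
Of tin1, tin2, tin3 only 2 to 3 are there at a start; the rules pass over those that are not, and their reading is None.
At some moment in a run one of carton1, carton2, carton3, tin1, tin2, tin3 may be knocked a few centimetres aside while the robot is not near it.
It also fails if it takes over 210 s, if anything falls off the work surface, if the arm or the gripper's body presses on something with over 40 N, if the wrist force passes 120 N, or if a joint passes its speed limit or range.

## Working session

There is one attempt and no reset: what is moved stays moved. The work goes in short steps, Python scripts to look and compute and a tool call to move; the robot and the scene stay as the last step left them, time stands still between calls to the robot, and variables do not carry over. Pictures are saved under pics/ and viewed, at most 14 in all, crops included, and the job is handed in when it is done.

Besides the shell and the picture viewer there is one more tool, called after "Request:" as name(argument=value, ...) on one line, values as JSON. arm_command: Moves the arm, as the interface text tells. Its arguments: {"type":"object","properties":{"steps":{"type":"array"},"claw":{"type":"number"},"newtons":{"type":"number"}},"required":["steps"]}

```bash
mkdir -p pics; cat > h.py <<'E'
import numpy as np, cv2
from scipy.spatial.transform import Rotation as R
from station import ctrl
def rot(q): return R.from_quat([q[1],q[2],q[3],q[0]]).as_matrix()
def cap(n): return ctrl.capture(n)
def world(c):
    "world xyz for each pixel from depth"
    h,w=c['depth'].shape
    u,v=np.meshgrid(np.arange(w),np.arange(h))
    xd=(u-c['cx'])/c['fx']; yd=(v-c['cy'])/c['fy']
    x,y=xd.copy(),yd.copy()
    for _ in range(8):
        f=1+c['k1']*(x*x+y*y); x,y=xd/f,yd/f
    d=c['depth']; P=np.stack([x*d,-y*d,-d],-1)
    A=c['attitude']; A=rot(A) if np.size(A)==4 else np.array(A)
    W=P@A.T+np.array(c['position']); W[d==0]=np.nan
    return W
def save(img,n): cv2.imwrite('pics/'+n+'.png',cv2.cvtColor(img,cv2.COLOR_RGB2BGR))
E
python3 - <<'E'
from h import *
for n in('top','side'):
    c=cap(n); save(c['img'],n+'0'); np.save(n+'0.npy',c,allow_pickle=True)
    print(n,c['position'],c['attitude'],c['fx'],c['cx'],c['cy'],c['k1'])
print(ctrl.read_state())
E
```

```text
top [0.3763234  0.03603311 1.2062484 ] [ 0.71225235  0.06162553 -0.04576192 -0.69771394] 439.86059931600244 322.7519595299589 194.88761950544733 -0.03100492237046036
side [0.14057603 0.99505105 0.6898285 ] [-0.17641625 -0.10718356  0.48312643  0.85086888] 405.69546842797365 320.9019092931728 198.72415102941093 -0.008599325198031254
{'t': 0.1, 'joint_positions': array([ 1.23707439,  0.3841883 ,  0.0163852 ,  1.37105145, -0.00630552,
        1.38822185, -0.04646652]), 'dq': array([ 5.50015169e-04, -7.39191699e-04,  4.99646346e-04, -8.59041937e-04,
       -4.78506005e-04, -3.94711928e-04,  1.75554184e-05]), 'effort': array([ 4.26340179e-03, -6.29127145e+01,  8.48018043e-01, -3.72754240e+01,
        1.67423888e-02,  1.06329907e-02,  4.63189440e-05]), 'position': array([ 0.1671174 , -0.60178827,  0.24435652]), 'tcp_rot': array([-8.99595114e-04,  9.90839689e-01,  1.35040297e-01, -1.36211693e-04]), 'wrist_force': array([-0.76290175, -0.77702744,  0.28529031]), 'ft_torque': array([-0.06034058,  0.01613459, -0.02408207]), 'gripper_force': 0.0, 'finger_gap': 1.0007311897132807}
```

View pics/top0.png

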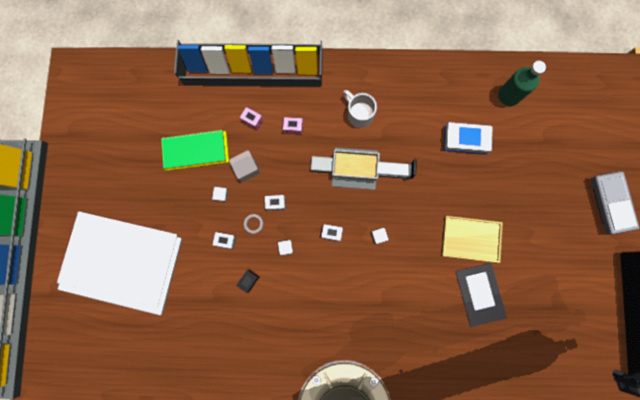

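View pics/side0.png

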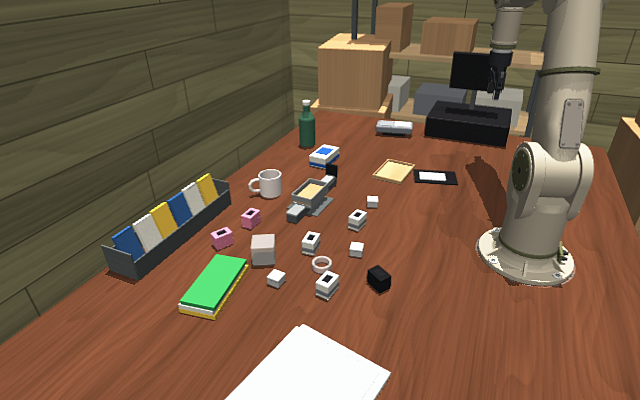

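Seen: in the top image the tray is at (472,239) and the dispenser at (355,168), with its push plate at (413,170) and ledge at (321,163), so it feeds towards image-left (+y).
- **Carton candidates:** white at (274,202), (223,240) and (332,232). The look-alikes are pink at (250,118) and (292,125), and black at (248,281).
- **Tin candidates:** (219,194), (285,247) and (380,236). Not tins: lamp cube (243,165) and tape (253,224).

I choose the three white cartons and the three small pale squares.

```bash
cat >> h.py <<'E'
def top_rect(W,px,half=18,zlo=None,zhi=None):
    "min-area rect of top-facing points near pixel: centre xy, sizes, long-side yaw(deg), z"
    u,v=px; m=W[max(v-half,0):v+half,max(u-half,0):u+half].reshape(-1,3)
    if zlo is None:
        z0=np.nanmedian(W[v-2:v+3,u-2:u+3,2]); zlo,zhi=z0-.006,z0+.006
    sel=(W[...,2]>zlo)&(W[...,2]<zhi)
    n,l=cv2.connectedComponents(sel.astype(np.uint8),connectivity=4)
    win=l[v-3:v+4,u-3:u+4]; k=np.bincount(win[win>0]).argmax()
    p=W[l==k]
    (cx,cy),(w,h),a=cv2.minAreaRect(p[:,:2].astype(np.float32)*1000)
    if h>w: w,h,a=h,w,a+90
    return [round(float(q),1) for q in (cx,cy,w,h,(a+90)%180-90,np.median(p[:,2])*1000)]+[len(p)]
E
python3 - <<'E'
from h import *
c=np.load('top0.npy',allow_pickle=True).item(); W=world(c)
for n,p in dict(cA=(274,202),cB=(223,240),cC=(332,232),tA=(219,194),tB=(285,247),tC=(380,236),cube=(243,165),pk=(292,125),blk=(248,281),card=(355,165),ledge=(321,163),plate=(413,170),lampbox=(468,138)).items():
    try: print(n,top_rect(W,p))
    except Exception as e: print(n,e, W[p[1],p[0]])
# tray
m=(W[...,2]>.008)&(W[...,2]<.025); m[:210]=0; m[265:]=0; m[:,:435]=0; m[:,510:]=0
print('tray',cv2.minAreaRect(W[m][:,:2].astype(np.float32)*1000),len(W[m]))
m=(W[...,2]>.0030)&(W[...,2]<.025); m[:210]=0; m[265:]=0; m[:,:435]=0; m[:,510:]=0
print('tray',cv2.minAreaRect(W[m][:,:2].astype(np.float32)*1000),len(W[m]))
m=np.zeros((400,640),bool); m[130:200,300:430]=1
for lo,hi in ((.027,.033),(.035,.045),(.045,.053),(.053,.062),(.065,.08)):
    s=m&(W[...,2]>lo)&(W[...,2]<hi); print(lo,cv2.minAreaRect(W[s][:,:2].astype(np.float32)*1000),s.sum())
print('counter z',np.nanmedian(W[260:300,300:420,2]))
im=c['img']; save(cv2.resize(im[140:300,180:520],None,fx=2.35,fy=2.35,interpolation=cv2.INTER_CUBIC),'crop0')
E
```

```text
cA [535.1, 194.9, 49.2, 34.4, -86.5, 40.0, 239]
cB [429.6, 329.0, 51.1, 33.9, 81.8, 39.9, 238]
cC [456.7, 39.2, 49.8, 33.9, 80.9, 40.0, 239]
tA [557.1, 349.8, 34.7, 34.4, -1.4, 25.4, 156]
tB [414.6, 163.9, 34.6, 34.4, 10.4, 25.7, 170]
tC [451.7, -90.1, 34.5, 34.5, 19.3, 25.7, 170]
cube [632.4, 281.0, 60.4, 59.3, 28.2, 59.6, 475]
pk [753.1, 154.2, 50.5, 35.7, 84.1, 39.9, 222]
blk [323.4, 260.3, 50.3, 34.3, -33.3, 39.7, 260]
card [641.4, -21.4, 114.2, 62.4, 86.4, 42.0, 913]
ledge [644.4, 68.8, 59.3, 36.4, 86.3, 30.0, 288]
plate [628.9, -175.4, 43.0, 8.5, -2.3, 75.2, 55]
lampbox [721.9, -330.6, 119.6, 71.9, 86.3, 45.4, 1071]
tray ((452.05950927734375, -339.2120056152344), (157.20111083984375, 117.52738189697266), 84.05419158935547) 867
tray ((452.9188537597656, -343.7322998046875), (146.54949951171875, 207.0895538330078), 1.0826903581619263) 2437
0.027 ((641.9208374023438, -10.628952026367188), (326.1607971191406, 96.10596466064453), 73.28667449951172) 360
0.035 ((643.1107788085938, -13.383590698242188), (328.7098693847656, 97.95167541503906), 74.05925750732422) 1059
0.045 ((635.313720703125, -66.9273681640625), (210.8917236328125, 69.34842681884766), 86.35832977294922) 168
0.053 ((636.3603515625, -68.68350982666016), (215.13267517089844, 71.00248718261719), 86.55766296386719) 198
0.065 ((628.833740234375, -175.2292938232422), (8.594112396240234, 42.98942565917969), 86.92505645751953) 59
counter z 8.078258137356187e-05
```

View pics/crop0.png

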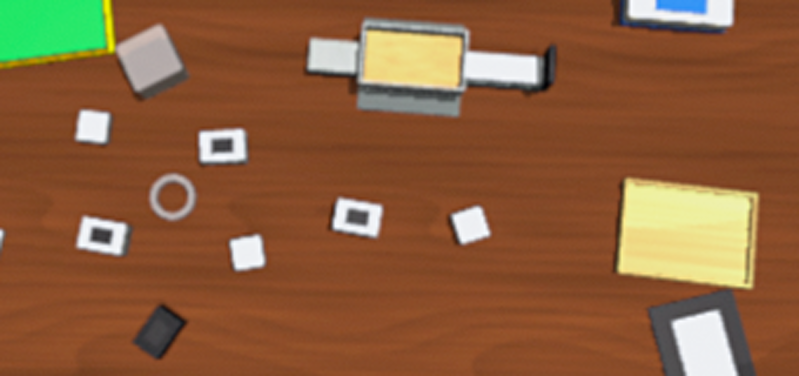

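The crop confirms three white cartons with grey band (crop (222,146), (102,236), (357,217)) and three plain tins ((93,127), (247,252), (470,225)). Next I refine the tray pose and plan the first pick.

```bash
cat >> h.py <<'E'
def go(x,y,z,phi=None):
    "from measured pose: shifts in tool units along current tool axes (do shift first), then yaw turn (wz units). phi=jaw(tool y) angle deg"
    s=ctrl.read_state(); Rm=rot(s['tcp_rot'])
    d=Rm.T@(np.array([x,y,z])/1000-s['position'])/.025
    ph=np.degrees(np.arctan2(Rm[1,1],Rm[0,1]))
    t=None
    if phi is not None:
        e=(ph-phi+90)%180-90; t=round(e/90,3)
    print('t',round(s['t'],2),'pos',np.round(s['position']*1000,1),'phi',round(ph,1),'tilt',np.round(Rm[:2,2],3),'-> shift',np.round(d,2),'wz',t,'F',np.round(s['wrist_force'],1),'gap',round(s['finger_gap'],3),'q7',round(s['joint_positions'][6],2))
E
python3 - <<'E'
from h import *
c=np.load('top0.npy',allow_pickle=True).item(); W=world(c)
hsv=cv2.cvtColor(c['img'],cv2.COLOR_RGB2HSV)
print(hsv[239,472],hsv[260,500],hsv[200,400])
u0,v0=430,205
sub=hsv[v0:275,u0:515]; m=((sub[...,2]>180)&(sub[...,0]>18)).astype(np.uint8)
n,l,st,_=cv2.connectedComponentsWithStats(m); k=st[1:,4].argmax()+1; print(st[k])
p=np.argwhere(l==k)[:,::-1]+[u0,v0]; P=W[p[:,1],p[:,0]]
print('z hist',np.histogram(P[:,2],bins=[0,.003,.007,.01,.013,.016,.019,.022,.03]))
hi=P[P[:,2]>.0115]
for q in (P,hi): print(cv2.minAreaRect(q[:,:2].astype(np.float32)*1000),len(q))
go(535,195,150,93.5)
E
```

```text
[ 26 107 239] [ 18 133 172] [ 11 179 131]
[  13   11   60   47 2249]
z hist (array([ 129, 1010,  679,  198,  134,   67,    6,    0]), array([0.   , 0.003, 0.007, 0.01 , 0.013, 0.016, 0.019, 0.022, 0.03 ]))
((447.87200927734375, -343.5352783203125), (159.06675720214844, 110.54352569580078), 84.33676147460938) 2249
((447.5893859863281, -340.36328125), (152.33189392089844, 108.87373352050781), 84.05419158935547) 288
t 0.1 pos [ 167.1 -601.8  244.4] phi -74.5 tilt [-0.001  0.002] -> shift [ 22.71 -26.76   3.82] wz 0.134 F [-0.8 -0.8  0.3] gap 1.001 q7 -0.05
```

Request:
arm_command(steps=[[0,0,0,0,0,0.086],[0,0,0,0,0,0.086],[0.95,-0.95,0,0,0,0],[0.95,-0.95,0,0,0,0],[0.95,-0.95,0,0,0,0],[0.95,-0.95,0,0,0,0],[0.95,-0.95,0,0,0,0],[0.95,-0.95,0,0,0,0]], claw=0.15, newtons=30)

```text
t: 1.1
position: [0.3102, -0.4586, 0.2449]
tcp_rot: [-0.0, 1.0, 0.0, -0.0]
wrist_force: [0.1, 0.3, -0.2]
finger_gap: 0.85
gripper_force: 0.0
```

Request:
arm_command(steps=[[0.95,-0.95,0,0,0,0],[0.95,-0.95,0,0,0,0],[0.95,-0.95,0,0,0,0],[0.95,-0.95,0,0,0,0],[0.95,-0.95,0,0,0,0],[0.95,-0.95,0,0,0,0],[0,-1,0.2,0,0,0],[0,-1,0.2,0,0,0]])

```text
t: 2.1
position: [0.452, -0.2659, 0.2346]
tcp_rot: [-0.0, 1.0, 0.001, -0.0]
wrist_force: [0.5, 0.3, -0.1]
finger_gap: 0.85
gripper_force: 0.0
```

Request:
arm_command(steps=[[0,-1,0.2,0,0,0.05],[0,-1,0.2,0,0,0.05],[0,-1,0.2,0,0,0],[0,-1,0.2,0,0,0],[0,-1,0.2,0,0,0],[0,-1,0.2,0,0,0],[0,-1,0.2,0,0,0],[0,-1,0.2,0,0,0]])

```text
t: 3.1
position: [0.477, -0.0681, 0.1948]
tcp_rot: [-0.0, 0.997, -0.078, -0.0]
wrist_force: [-1.2, 0.7, -0.4]
finger_gap: 0.853
gripper_force: 0.0
```

```bash
python3 - <<'E'
from h import *
go(456.7,39.2,27,80.9)
E
```

```text
t 3.1 pos [477.  -68.1 194.8] phi -99.0 tilt [-0.001  0.   ] -> shift [-1.47 -4.11  6.71] wz 0.001 F [-1.2  0.7 -0.4] gap 0.853 q7 -1.69
```

Request:
arm_command(steps=[[-0.37,-1,0.5,0,0,0],[-0.37,-1,0.5,0,0,0],[-0.37,-1,0.5,0,0,0],[-0.36,-1,0.5,0,0,0],[0,-0.11,0.5,0,0,0],[0,0,0.5,0,0,0],[0,0,0,0,0,0]])

```text
t: 3.98
position: [0.4564, 0.0371, 0.1192]
tcp_rot: [0.0, 0.997, -0.079, -0.001]
wrist_force: [0.3, -0.2, -0.8]
finger_gap: 0.851
gripper_force: 0.0
```

```bash
python3 - <<'E'
from h import *
go(456.7,39.2,27,80.9)
c=cap('side'); W=world(c); save(cv2.resize(c['img'][150:350,200:460],None,fx=3,fy=3),'s1')
E
```

```text
t 3.98 pos [456.4  37.1 119.2] phi -99.1 tilt [-0.002 -0.   ] -> shift [ 0.01 -0.09  3.69] wz 0.001 F [ 0.3 -0.2 -0.8] gap 0.851 q7 -1.95
```

View pics/s1.png

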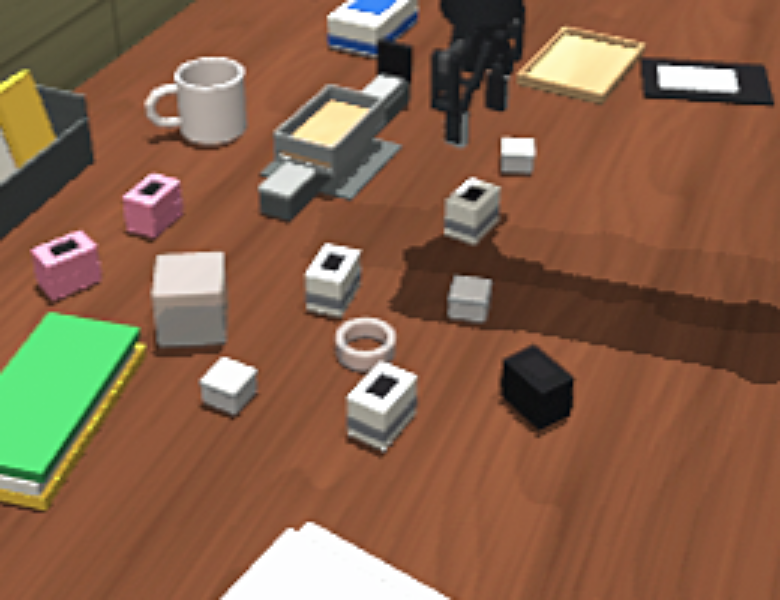

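The gripper (crop (475,90)) hangs over carton C (crop (470,208)) with a finger on each end. The scene is otherwise unchanged.

Request:
arm_command(steps=[[0,-0.09,0.8,0,0,0],[0,0,0.8,0,0,0],[0,0,0.8,0,0,0],[0,0,0.8,0,0,0],[0,0,0.45,0,0,0],[0,0,0,0,0,0]])

```text
t: 4.78
position: [0.4572, 0.0402, 0.0288]
tcp_rot: [0.0, 0.997, -0.078, -0.0]
wrist_force: [-0.5, -0.4, 0.0]
finger_gap: 0.849
gripper_force: 0.0
```

Request:
arm_command(steps=[[0,0,0,0,0,0],[0,0,0,0,0,0],[0,0,0,0,0,0],[0,0,0,0,0,0]], claw=1, newtons=25)

```text
t: 5.28
position: [0.4582, 0.0405, 0.03]
tcp_rot: [-0.0, 0.997, -0.078, 0.001]
wrist_force: [-1.0, -0.4, 6.7]
finger_gap: 0.577
gripper_force: 27.3
```

```bash
python3 - <<'E'
from h import *
go(447.6+.103*38,-340.3+38,130,-5.9)
E
```

```text
t 5.28 pos [458.2  40.5  30. ] phi -99.0 tilt [ 0.002 -0.   ] -> shift [ 1.88 13.58 -4.  ] wz 0.966 F [-1.  -0.4  6.7] gap 0.577 q7 -2.03
```

Request:
arm_command(steps=[[0,0,-1,0,0,0],[0,0,-1,0,0,-0.115],[0,0,-1,0,0,-0.115],[0,0,-1,0,0,-0.115],[0,0,0,0,0,-0.115],[0,0,0,0,0,-0.115],[0,0,0,0,0,-0.115],[0,0,0,0,0,-0.115]])

```text
t: 6.28
position: [0.4572, 0.0405, 0.1291]
tcp_rot: [0.0, 0.849, 0.529, -0.0]
wrist_force: [0.2, -0.0, -1.1]
finger_gap: 0.58
gripper_force: 26.5
```

Request:
arm_command(steps=[[0,0,0,0,0,-0.115],[0,0,0,0,0,-0.114],[-1,0,0,0,0,0],[-1,0,0,0,0,0],[-1,0,0,0,0,0],[-1,0,0,0,0,0],[-1,0,0,0,0,0],[-1,0,0,0,0,0]])

```text
t: 7.28
position: [0.4416, -0.1094, 0.1291]
tcp_rot: [0.0, 0.743, 0.67, -0.0]
wrist_force: [0.8, -0.3, 0.2]
finger_gap: 0.577
gripper_force: 26.5
```

Request:
arm_command(steps=[[-1,0.15,0,0,0,0],[-1,0.15,0,0,0,0],[-1,0.15,0,0,0,0],[-1,0.15,0,0,0,0],[-1,0.15,0,0,0,0],[-1,0.15,0,0,0,0],[0,0,0,0,0,0]])

```text
t: 8.15
position: [0.4482, -0.2623, 0.1288]
tcp_rot: [-0.0, 0.744, 0.668, -0.0]
wrist_force: [-1.1, -0.4, -0.6]
finger_gap: 0.584
gripper_force: 26.5
```

```bash
cat >> h.py <<'E'
def tray(a,b=0.):
    "world xy mm of tray point a along long axis (tool x at phi -5.9), b along +tool y"
    t=np.radians(84.1); return 447.6+a*np.cos(t)+b*np.sin(t), -340.3+a*np.sin(t)-b*np.cos(t)
E
python3 - <<'E'
from h import *
go(*tray(38),36,-5.9)
c=cap('side'); save(c['img'][100:250,340:500].repeat(4,0).repeat(4,1),'s2'); W=world(c)
c=cap('top'); W=world(c)
for n,p in dict(cA=(274,202),cB=(223,240),tA=(219,194),tB=(285,247),tC=(380,236)).items(): print(n,top_rect(W,p))
E
```

```text
t 8.15 pos [ 448.2 -262.3  128.8] phi -6.1 tilt [-0. -0.] -> shift [-1.59  0.3   3.71] wz -0.002 F [-1.1 -0.4 -0.6] gap 0.584 q7 0.26
cA [535.1, 195.0, 49.4, 34.1, -86.3, 40.1, 239]
cB [429.5, 328.4, 50.0, 33.8, 82.0, 39.5, 234]
tA [557.3, 349.6, 34.7, 34.3, 86.7, 25.0, 155]
tB [414.7, 163.9, 35.0, 34.7, 10.5, 25.7, 165]
tC [451.6, -89.9, 34.7, 34.6, -70.8, 25.7, 165]
```

View pics/s2.png

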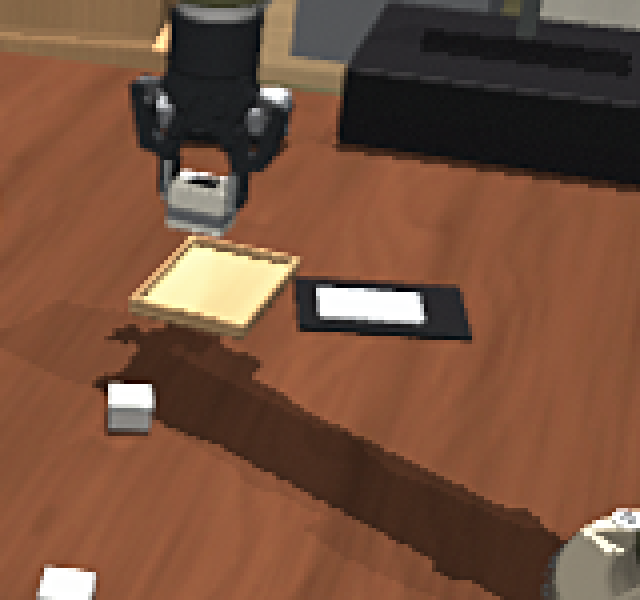

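Carton C is held level above the tray (crop (200,195)), and nothing else has moved. Lowering it.

Request:
arm_command(steps=[[-0.8,0.15,0,0,0,0],[-0.74,0.15,0.3,0,0,0],[0,0,0.8,0,0,0],[0,0,0.8,0,0,0],[0,0,0.8,0,0,0],[0,0,0.5,0,0,0],[0,0,0.25,0,0,0],[0,0,0.2,0,0,0]])

```text
t: 9.25
position: [0.4527, -0.2995, 0.0378]
tcp_rot: [0.0, 0.743, 0.67, 0.0]
wrist_force: [-0.3, 0.2, 0.3]
finger_gap: 0.577
gripper_force: 26.5
```

```bash
python3 - <<'E'
from h import *
go(*tray(39),36,-5.9)
E
```

```text
t 9.25 pos [ 452.7 -299.5   37.8] phi -5.9 tilt [ 0.001 -0.   ] -> shift [-0.08 -0.03  0.07] wz -0.0 F [-0.3  0.2  0.3] gap 0.577 q7 0.27
```

Request:
arm_command(steps=[[-0.07,-0.03,0.07,0,0,0],[0,0,0,0,0,0],[0,0,0,0,0,0]])

```text
t: 9.62
position: [0.4517, -0.3011, 0.0365]
tcp_rot: [0.0, 0.743, 0.67, 0.0]
wrist_force: [0.2, -0.8, -1.3]
finger_gap: 0.581
gripper_force: 26.5
```

Request:
arm_command(steps=[[0,0,0,0,0,0],[0,0,0,0,0,0],[0,0,-0.5,0,0,0],[0,0,-1,0,0,0],[0,0,-1,0,0,0],[0.5,0,-1,0,0,0],[1,0,0,0,0,0],[1,0,0,0,0,0]], claw=0.25)

```text
t: 10.62
position: [0.4584, -0.2383, 0.125]
tcp_rot: [0.001, 0.743, 0.67, 0.0]
wrist_force: [-0.2, 0.3, -1.0]
finger_gap: 0.747
gripper_force: 0.0
```

Request:
arm_command(steps=[[1,0,0,0,0,0],[1,0,0,0,0,0],[1,0,0,0,0,0],[1,0,0,0,0,0],[1,0,0,0,0,0],[1,0,0,0,0,0],[1,0,0,0,0,0],[1,0,0,0,0,0]])

```text
t: 11.62
position: [0.4788, -0.0389, 0.1246]
tcp_rot: [0.001, 0.743, 0.67, 0.0]
wrist_force: [-0.2, -1.1, -0.2]
finger_gap: 0.748
gripper_force: 0.0
```

Request:
arm_command(steps=[[1,0.15,0,0,0,0],[1,0.15,0,0,0,0],[1,0.15,0,0,0,0],[1,0.15,0,0,0,0],[1,0.15,0,0,0,0],[1,0.15,0,0,0,0.112],[1,0.15,0,0,0,0.112],[0,0,0,0,0,0.112]])

```text
t: 12.62
position: [0.5271, 0.1327, 0.1247]
tcp_rot: [-0.0, 0.892, 0.452, 0.001]
wrist_force: [-1.0, -0.2, -0.5]
finger_gap: 0.75
gripper_force: 0.0
```

Request:
arm_command(steps=[[0,0,0,0,0,0.112],[0,0,0,0,0,0.112],[0,0,0,0,0,0.112],[0,0,0,0,0,0.112],[0,0,0,0,0,0.109],[0,0,0,0,0,0]])

```text
t: 13.38
position: [0.527, 0.1303, 0.1245]
tcp_rot: [-0.0, 0.999, 0.033, 0.001]
wrist_force: [0.6, -0.6, 0.6]
finger_gap: 0.749
gripper_force: 0.0
```

```bash
python3 - <<'E'
from h import *
go(535.1,195,28,-86.4)
c=cap('top'); W=world(c)
for n,p in dict(cA=(274,202),cB=(223,240),tray=(456,238)).items():
    try: print(n,top_rect(W,p))
    except Exception as e: print(n,e)
E
```

```text
t 13.38 pos [527.  130.3 124.5] phi -86.2 tilt [0.001 0.   ] -> shift [ 0.49 -2.56  3.86] wz 0.002 F [ 0.6 -0.6  0.6] gap 0.749 q7 -1.92
cA [456.1, 95.7, 91.8, 90.8, -69.0, 546.2, 768]
cB [429.4, 329.1, 51.2, 34.0, 80.9, 39.9, 239]
tray [452.3, -305.6, 50.6, 36.6, -5.8, 46.0, 226]
```

Request:
arm_command(steps=[[0.25,-0.9,0,0,0,0],[0.24,-0.9,0,0,0,0],[0,-0.76,0.5,0,0,0],[0,0,1,0,0,0],[0,0,0.3,0,0,0],[0,0,0,0,0,0]])

```text
t: 14.18
position: [0.5347, 0.1943, 0.0785]
tcp_rot: [0.0, 0.999, 0.033, -0.0]
wrist_force: [-0.3, -0.1, 0.4]
finger_gap: 0.751
gripper_force: 0.0
```

```bash
python3 - <<'E'
from h import *
go(535.1,195,28,-86.4)
c=cap('side'); save(c['img'][180:320,240:400].repeat(4,0).repeat(4,1),'s3'); W=world(c)
print(top_rect(W,(311,237),zlo=.034,zhi=.042))
E
```

```text
t 14.18 pos [534.7 194.3  78.5] phi -86.2 tilt [-0.001 -0.   ] -> shift [ 0.02 -0.03  2.02] wz 0.002 F [-0.3 -0.1  0.4] gap 0.751 q7 -2.06
[536.2, 180.5, 21.5, 9.1, -77.3, 41.3, 15]
```

View pics/s3.png

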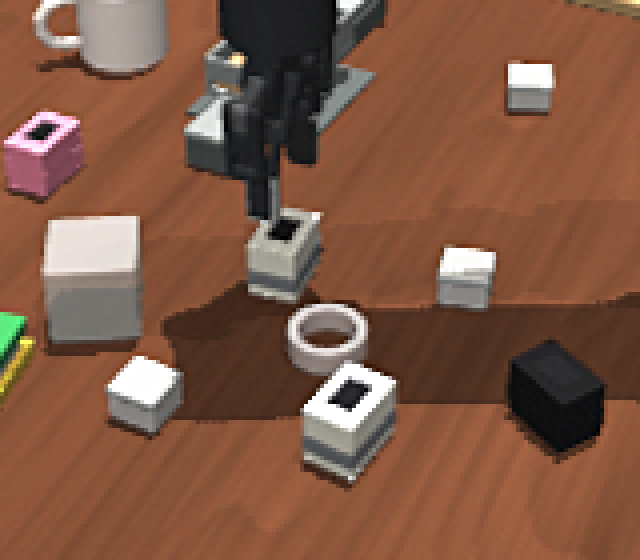

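The gripper is over carton A (crop (285,250)), with a finger on each side. Descending.

Request:
arm_command(steps=[[0.02,-0.02,0.7,0,0,0],[0,0,0.7,0,0,0],[0,0,0.5,0,0,0],[0,0,0.1,0,0,0],[0,0,0,0,0,0]])

```text
t: 14.85
position: [0.5353, 0.1954, 0.0285]
tcp_rot: [-0.0, 0.999, 0.033, -0.0]
wrist_force: [-0.6, -0.0, 0.4]
finger_gap: 0.75
gripper_force: 0.0
```

Request:
arm_command(steps=[[0,0,0,0,0,0],[0,0,0,0,0,0],[0,0,0,0,0,0],[0,0,0,0,0,0],[0,0,-0.7,0,0,0],[0,0,-1,0,0,0],[0,0,-1,0,0,0],[0,0,-1,0,0,0]], claw=1)

```text
t: 15.85
position: [0.535, 0.1951, 0.1226]
tcp_rot: [0.0, 0.999, 0.033, -0.0]
wrist_force: [0.8, 0.2, -1.8]
finger_gap: 0.583
gripper_force: 27.2
```

Request:
arm_command(steps=[[0,0,0,0,0,-0.112],[0,0,0,0,0,-0.112],[0,0,0,0,0,-0.112],[0,0,0,0,0,-0.112],[0,0,0,0,0,-0.112],[0,0,0,0,0,-0.112],[0,0,0,0,0,-0.112],[0,0,0,0,0,-0.11]])

```text
t: 16.85
position: [0.5351, 0.195, 0.1217]
tcp_rot: [0.0, 0.74, 0.672, -0.0]
wrist_force: [-0.2, -0.2, -2.2]
finger_gap: 0.579
gripper_force: 27.2
```

```bash
python3 - <<'E'
from h import *
go(*tray(-2),130,-5.9)
c=cap('top'); W=world(c)
print(top_rect(W,(222,240)),top_rect(W,(457,236)))
E
```

```text
t 16.85 pos [535.1 195.  121.7] phi -5.5 tilt [-0.    -0.001] -> shift [-21.73  -1.44  -0.32] wz 0.005 F [-0.2 -0.2 -2.2] gap 0.579 q7 -0.73
[429.4, 327.9, 50.6, 33.8, 82.1, 39.9, 238] [452.0, -305.8, 50.3, 36.8, -5.0, 46.1, 261]
```

Request:
arm_command(steps=[[-1,-0.07,0,0,0,0.005],[-1,-0.07,0,0,0,0],[-1,-0.07,0,0,0,0],[-1,-0.07,0,0,0,0],[-1,-0.07,0,0,0,0],[-1,-0.07,0,0,0,0],[-1,-0.07,0,0,0,0],[-1,-0.07,0,0,0,0]])

```text
t: 17.9
position: [0.4994, -0.0029, 0.1217]
tcp_rot: [0.0, 0.746, 0.666, -0.0]
wrist_force: [-0.0, -0.3, -1.5]
finger_gap: 0.577
gripper_force: 27.2
```

Request:
arm_command(steps=[[-1,-0.07,0,0,0,0],[-1,-0.07,0,0,0,0],[-1,-0.07,0,0,0,0],[-1,-0.07,0,0,0,0],[-1,-0.07,0,0,0,0],[-1,-0.07,0,0,0,0],[-1,-0.07,0,0,0,0],[-1,-0.07,0,0,0,0]])

```text
t: 18.9
position: [0.4637, -0.2001, 0.1217]
tcp_rot: [0.0, 0.746, 0.666, 0.0]
wrist_force: [1.1, -0.7, 0.4]
finger_gap: 0.579
gripper_force: 27.2
```

Request:
arm_command(steps=[[-1,-0.07,0,0,0,0],[-1,-0.07,0,0,0,0],[-1,-0.07,0,0,0,0],[-1,-0.07,0,0,0,0],[-1,-0.07,0,0,0,0],[-0.6,0,0,0,0,0],[0,0,0,0,0,0],[0,0,0,0,0,0]])

```text
t: 19.9
position: [0.4405, -0.3362, 0.1211]
tcp_rot: [-0.0, 0.744, 0.668, 0.0]
wrist_force: [0.4, 0.5, -1.6]
finger_gap: 0.578
gripper_force: 27.2
```

```bash
python3 - <<'E'
from h import *
go(*tray(-0.5),34.5,-5.9)
E
```

```text
t 19.9 pos [ 440.5 -336.2  121.1] phi -6.2 tilt [0.    0.001] -> shift [-0.16  0.3   3.46] wz -0.003 F [ 0.4  0.5 -1.6] gap 0.578 q7 0.35
```

Request:
arm_command(steps=[[-0.16,0.3,0,0,0,-0.003],[0,0,0.8,0,0,0],[0,0,0.8,0,0,0],[0,0,0.8,0,0,0],[0,0,0.6,0,0,0],[0,0,0.25,0,0,0],[0,0,0.15,0,0,0],[0,0,0,0,0,0]])

```text
t: 20.9
position: [0.4473, -0.3425, 0.0364]
tcp_rot: [0.0, 0.743, 0.669, 0.0]
wrist_force: [-0.5, 0.3, -0.8]
finger_gap: 0.582
gripper_force: 27.2
```

```bash
python3 - <<'E'
from h import *
go(*tray(-0.5),34.5,-5.9)
E
```

```text
t 20.9 pos [ 447.3 -342.5   36.4] phi -6.0 tilt [ 0. -0.] -> shift [0.07 0.   0.07] wz -0.001 F [-0.5  0.3 -0.8] gap 0.582 q7 0.31
```

Request:
arm_command(steps=[[0.04,0,0.06,0,0,0],[0,0,0,0,0,0]])

```text
t: 21.15
position: [0.4476, -0.3418, 0.0353]
tcp_rot: [0.001, 0.743, 0.669, 0.0]
wrist_force: [-0.7, -0.2, 2.4]
finger_gap: 0.582
gripper_force: 27.6
```

Request:
arm_command(steps=[[0,0,0,0,0,0],[0,0,0,0,0,0],[0,0,-0.5,0,0,0],[0,0,-1,0,0,0],[0,0,-1,0,0,0],[0.5,0,-1,0,0,0],[1,0,0,0,0,0],[1,0,0,0,0,0]], claw=0.25)

```text
t: 22.15
position: [0.4541, -0.2787, 0.1234]
tcp_rot: [0.001, 0.743, 0.669, 0.0]
wrist_force: [1.0, -0.0, 0.3]
finger_gap: 0.747
gripper_force: 0.0
```

Request:
arm_command(steps=[[1,0,0,0,0,0],[1,0,0,0,0,0],[1,0,0,0,0,0],[1,0,0,0,0,0],[1,0,0,0,0,0],[1,0,0,0,0,0],[1,0,0,0,0,0],[1,0,0,0,0,0]])

```text
t: 23.15
position: [0.4749, -0.0794, 0.123]
tcp_rot: [0.0, 0.743, 0.669, 0.0]
wrist_force: [-0.1, -0.3, 0.6]
finger_gap: 0.75
gripper_force: 0.0
```

Request:
arm_command(steps=[[1,0,0,0,0,0],[1,0,0,0,0,0],[1,0,0,0,0,0],[1,-0.2,0,0,0,0],[1,-0.2,0,0,0,0],[1,-0.2,0,0,0,0],[1,-0.2,0,0,0,0],[1,-0.2,0,0,0,0]])

```text
t: 24.15
position: [0.4707, 0.1221, 0.123]
tcp_rot: [0.0, 0.743, 0.669, 0.0]
wrist_force: [-0.4, 0.3, 0.3]
finger_gap: 0.752
gripper_force: 0.0
```

```bash
python3 - <<'E'
from h import *
go(429.5,328.3,120,82)
c=cap('top'); W=world(c)
for n,p in dict(cB=(223,240),t1=(456,237),t2=(470,238),tC=(380,236)).items():
    try: print(n,top_rect(W,p))
    except Exception as e: print(n,e)
E
```

```text
t 24.15 pos [470.7 122.1 123. ] phi -6.0 tilt [ 0.001 -0.   ] -> shift [ 8.03 -2.5   0.12] wz -0.978 F [-0.4  0.3  0.3] gap 0.752 q7 -0.59
cB [429.4, 328.4, 50.7, 33.8, 81.8, 40.0, 234]
t1 [452.0, -305.8, 50.7, 36.0, -4.5, 46.0, 246]
t2 [448.2, -345.6, 50.4, 35.5, -5.8, 46.3, 258]
tC [451.6, -89.9, 34.6, 34.5, 19.4, 25.8, 168]
```

Request:
arm_command(steps=[[1,-0.31,0,0,0,0],[1,-0.31,0,0,0,0],[1,-0.31,0,0,0,0],[1,-0.31,0,0,0,0],[1,-0.31,0,0,0,0],[1,-0.31,0,0,0,0],[1,-0.31,0,0,0,0],[1,-0.31,0,0,0,0]])

```text
t: 25.2
position: [0.4298, 0.3274, 0.1229]
tcp_rot: [0.0, 0.743, 0.669, 0.0]
wrist_force: [0.6, -0.4, -0.2]
finger_gap: 0.749
gripper_force: 0.0
```

Request:
arm_command(steps=[[0,0,0,0,0,-0.115],[0,0,0,0,0,-0.115],[0,0,0,0,0,-0.115],[0,0,0,0,0,-0.115],[0,0,0,0,0,-0.115],[0,0,0,0,0,-0.115],[0,0,0,0,0,-0.115],[0,0,0,0,0,-0.115]])

```text
t: 26.2
position: [0.4301, 0.3264, 0.1229]
tcp_rot: [0.0, 0.112, 0.994, -0.0]
wrist_force: [0.1, -1.5, 0.5]
finger_gap: 0.752
gripper_force: 0.0
```

Request:
arm_command(steps=[[0,0,0,0,0,-0.058],[0,0,0,0,0,0],[0,0,0.5,0,0,0],[0,0,0.9,0,0,0],[0,0,0,0,0,0]])

```text
t: 26.82
position: [0.4289, 0.3255, 0.0853]
tcp_rot: [-0.001, 0.07, 0.998, -0.001]
wrist_force: [0.1, 0.7, -0.3]
finger_gap: 0.75
gripper_force: 0.0
```

```bash
python3 - <<'E'
from h import *
go(429.5,328.3,28.5,82)
E
```

```text
t 26.82 pos [428.9 325.5  85.3] phi 82.0 tilt [-0.003 -0.002] -> shift [-0.01  0.12  2.27] wz -0.0 F [ 0.1  0.7 -0.3] gap 0.75 q7 0.3
```

Request:
arm_command(steps=[[0,0.1,0.7,0,0,0],[0,0,0.7,0,0,0],[0,0,0.7,0,0,0],[0,0,0.15,0,0,0],[0,0,0,0,0,0]])

```text
t: 27.45
position: [0.43, 0.3292, 0.0306]
tcp_rot: [-0.0, 0.069, 0.998, 0.0]
wrist_force: [-1.3, -0.2, -0.0]
finger_gap: 0.75
gripper_force: 0.0
```

Request:
arm_command(steps=[[0,0,0,0,0,0],[0,0,0,0,0,0],[0,0,0,0,0,0],[0,0,0,0,0,0],[0,0,-0.7,0,0,0],[0,0,-1,0,0,0],[0,0,-1,0,0,0],[0,0,-1,0,0,0]], claw=1)

```text
t: 28.45
position: [0.43, 0.3291, 0.125]
tcp_rot: [0.0, 0.069, 0.998, 0.0]
wrist_force: [0.2, -0.1, -1.4]
finger_gap: 0.58
gripper_force: 26.4
```

Request:
arm_command(steps=[[0,0,0,0,0,0.115],[0,0,0,0,0,0.115],[0,0,0,0,0,0.115],[0,0,0,0,0,0.115],[0,0,0,0,0,0.115],[0,0,0,0,0,0.115],[0,0,0,0,0,0.115],[0,0,0,0,0,0.115]])

```text
t: 29.45
position: [0.4299, 0.3293, 0.1242]
tcp_rot: [-0.0, 0.714, 0.7, 0.0]
wrist_force: [0.5, 0.7, -1.2]
finger_gap: 0.581
gripper_force: 26.3
```

Request:
arm_command(steps=[[0,0,0,0,0,0.056],[-1,0.3,0,0,0,0],[-1,0.3,0,0,0,0],[-1,0.3,0,0,0,0],[-1,0.3,0,0,0,0],[-1,0.3,0,0,0,0],[-1,0.3,0,0,0,0],[-1,0.3,0,0,0,0]])

```text
t: 30.45
position: [0.4646, 0.1492, 0.1242]
tcp_rot: [0.0, 0.742, 0.671, 0.0]
wrist_force: [1.3, -0.9, -1.2]
finger_gap: 0.579
gripper_force: 26.3
```

```bash
python3 - <<'E'
from h import *
go(*tray(-39.8),130,-5.9)
E
```

```text
t 30.45 pos [464.6 149.2 124.2] phi -5.8 tilt [0. 0.] -> shift [-21.14   1.29  -0.24] wz 0.001 F [ 1.3 -0.9 -1.2] gap 0.579 q7 -0.65
```

Request:
arm_command(steps=[[-1,0.16,0,0,0,0],[-1,0.16,0,0,0,0],[-1,0.16,0,0,0,0],[-1,0.16,0,0,0,0],[-1,0.16,0,0,0,0],[-1,0.16,0,0,0,0],[-1,0.16,0,0,0,0],[-1,0.16,0,0,0,0]])

```text
t: 31.45
position: [0.4762, -0.0529, 0.1242]
tcp_rot: [0.0, 0.742, 0.671, 0.0]
wrist_force: [-0.8, 0.8, -0.4]
finger_gap: 0.581
gripper_force: 26.3
```

Request:
arm_command(steps=[[-1,0,0,0,0,0],[-1,0,0,0,0,0],[-1,0,0,0,0,0],[-1,0,0,0,0,0],[-1,0,0,0,0,0],[-1,0,0,0,0,0],[-1,0,0,0,0,0],[-1,0,0,0,0,0]])

```text
t: 32.45
position: [0.4561, -0.2518, 0.1242]
tcp_rot: [0.0, 0.742, 0.671, 0.0]
wrist_force: [0.1, -0.6, -0.8]
finger_gap: 0.577
gripper_force: 26.3
```

Request:
arm_command(steps=[[-1,0,0,0,0,0],[-1,0,0,0,0,0],[-1,0,0,0,0,0],[-1,0,0,0,0,0],[-1,0,0.5,0,0,0],[-0.1,0,0.5,0,0,0],[0,0,0,0,0,0]])

```text
t: 33.33
position: [0.4427, -0.3768, 0.0973]
tcp_rot: [-0.001, 0.742, 0.671, 0.0]
wrist_force: [0.3, 0.6, -0.2]
finger_gap: 0.579
gripper_force: 26.3
```

```bash
python3 - <<'E'
from h import *
go(*tray(-39.8),36.3,-5.9)
E
```

```text
t 33.33 pos [ 442.7 -376.8   97.3] phi -5.8 tilt [-0.001  0.003] -> shift [-0.12  0.05  2.44] wz 0.001 F [ 0.3  0.6 -0.2] gap 0.579 q7 0.4
```

Request:
arm_command(steps=[[-0.12,0.05,0.6,0,0,0],[0,0,0.8,0,0,0],[0,0,0.6,0,0,0],[0,0,0.3,0,0,0],[0,0,0.12,0,0,0],[0,0,0,0,0,0]])

```text
t: 34.08
position: [0.4444, -0.3815, 0.0382]
tcp_rot: [0.0, 0.742, 0.67, 0.0]
wrist_force: [-0.1, -0.7, -0.8]
finger_gap: 0.581
gripper_force: 26.4
```

Request:
arm_command(steps=[[0,0,0,0,0,0],[0,0,0,0,0,0],[0,0,-0.5,0,0,0],[0,0,-1,0,0,0],[0,0,-1,0,0,0],[0,1,-1,0,0,0],[0,1,0,0,0,0],[0,1,0,0,0,0]], claw=0.25)

```text
t: 35.08
position: [0.5197, -0.3895, 0.1271]
tcp_rot: [0.001, 0.742, 0.67, 0.0]
wrist_force: [0.5, -0.5, -0.5]
finger_gap: 0.749
gripper_force: 0.0
```

Request:
arm_command(steps=[[0.9,0.8,0,0,0,-0.025],[0.9,0.8,0,0,0,0],[0.9,0.8,0,0,0,0],[0.9,0.8,0,0,0,0],[0.9,0.8,0,0,0,0],[0,0,0,0,0,0]], claw=1)

```text
t: 35.83
position: [0.6284, -0.2801, 0.1263]
tcp_rot: [-0.0, 0.727, 0.687, 0.001]
wrist_force: [0.6, -0.2, -0.3]
finger_gap: -0.001
gripper_force: 0.0
```

```bash
cat >> h.py <<'E'
def disp(a,b=0.):
    "world xy mm of point a along dispenser +x, b along tool y at phi -3.6"
    t=np.radians(86.4); return 638.6+a*np.cos(t)+b*np.sin(t), -21.3+a*np.sin(t)-b*np.cos(t)
E
python3 - <<'E'
from h import *
go(*disp(-195),52,-3.6)
c=cap('top'); W=world(c)
for n,p in dict(t1=(456,237),t2=(470,238),t3=(486,239),tA=(219,194),tB=(285,247),tC=(380,236),plate=(413,170)).items():
    try: print(n,top_rect(W,p))
    except Exception as e: print(n,e)
save(c['img'][110:290,340:540].repeat(3,0).repeat(3,1),'t4')
E
```

```text
t 35.83 pos [ 628.4 -280.1  126.3] phi -3.3 tilt [0.002 0.002] -> shift [ 2.55 -0.23  2.98] wz 0.004 F [ 0.6 -0.2 -0.3] gap -0.001 q7 0.15
t1 [452.2, -305.8, 50.4, 36.4, -6.5, 45.9, 246]
t2 [452.2, -305.8, 50.4, 36.4, -6.5, 46.0, 260]
t3 [442.4, -239.3, 206.8, 84.5, -15.3, 557.1, 1341]
tA [557.1, 350.7, 35.6, 34.3, 87.6, 25.5, 159]
tB [414.8, 163.9, 34.9, 34.4, 10.4, 25.0, 170]
tC [451.7, -90.0, 34.7, 34.1, 19.3, 26.1, 165]
plate [628.8, -174.8, 41.4, 8.5, -5.1, 74.7, 51]
```

View pics/t4.png

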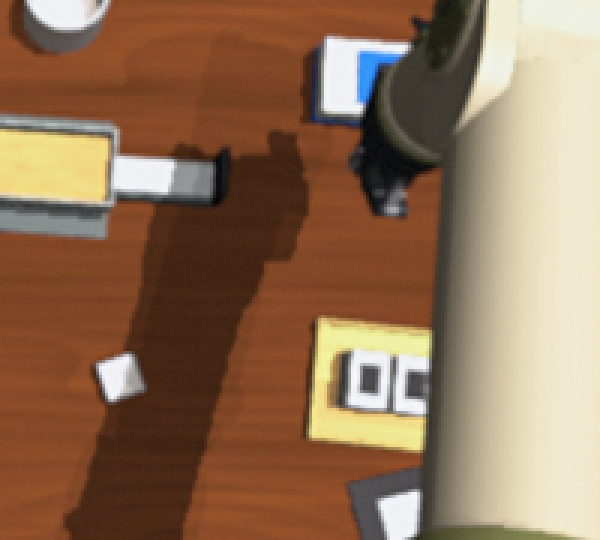

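The picture shows two cartons side by side in the tray (crop (368,378), (410,382)), with the third hidden by the arm. The push plate is at crop (222,178), clear of the gripper. Moving in behind the plate.

Request:
arm_command(steps=[[0.9,-0.08,0,0,0,0.004],[0.9,-0.08,0,0,0,0],[0.7,-0.07,0.5,0,0,0],[0,0,0.9,0,0,0],[0,0,0.9,0,0,0],[0,0,0.65,0,0,0],[0,0,0,0,0,0]])

```text
t: 36.75
position: [0.6234, -0.2207, 0.0497]
tcp_rot: [-0.001, 0.731, 0.683, -0.001]
wrist_force: [0.7, -0.1, 1.2]
finger_gap: -0.001
gripper_force: 0.0
```

Request:
arm_command(steps=[[0.3,0,0,0,0,0],[0.2,0,0,0,0,0],[0.1,0,0,0,0,0],[0.1,0,0,0,0,0],[0,0,0,0,0,0]])

```text
t: 37.38
position: [0.6259, -0.2034, 0.0517]
tcp_rot: [0.0, 0.731, 0.683, 0.0]
wrist_force: [-0.6, 0.3, 0.2]
finger_gap: 0.001
gripper_force: 0.0
```

```bash
cat >> h.py <<'E'
def ab():
    s=ctrl.read_state(); t=np.radians(86.4); d=s['position'][:2]*1000-[638.6,-21.3]
    print('disp a,b',round(d[0]*np.cos(t)+d[1]*np.sin(t),1),round(d[0]*np.sin(t)-d[1]*np.cos(t),1))
E
python3 - <<'E'
from h import *
go(*disp(-180),52,-3.6); ab()
E
```

```text
t 37.38 pos [ 625.9 -203.4   51.7] phi -3.9 tilt [0. 0.] -> shift [ 0.1   0.05 -0.01] wz -0.003 F [-0.6  0.3  0.2] gap 0.001 q7 0.0
disp a,b -182.5 -1.2
```

Request:
arm_command(steps=[[0.4,0.02,0,0,0,0],[0.4,0.03,0,0,0,0],[0.5,0,0,0,0,0],[0.5,0,0,0,0,0],[0.5,0,0,0,0,0],[0.4,0,0,0,0,0],[0.3,0,0,0,0,0],[0.1,0,0,0,0,0]])

```text
t: 38.38
position: [0.6313, -0.1298, 0.0516]
tcp_rot: [0.001, 0.732, 0.682, -0.002]
wrist_force: [-4.7, -11.2, 2.2]
finger_gap: -0.002
gripper_force: 5.7
```

```bash
python3 - <<'E'
from h import *
go(*disp(-89),52,-3.6); ab()
E
```

```text
t 38.38 pos [ 631.3 -129.8   51.6] phi -4.1 tilt [-0.002 -0.005] -> shift [ 0.79  0.01 -0.02] wz -0.005 F [ -4.7 -11.2   2.2] gap -0.002 q7 -0.12
disp a,b -108.7 -0.4
```

Request:
arm_command(steps=[[0.2,0,0,0,0,0],[0.2,0,0,0,0,0],[0.1,0,0,0,0,0],[0,0,0,0,0,0]])

```text
t: 38.88
position: [0.6321, -0.118, 0.0515]
tcp_rot: [0.001, 0.732, 0.681, -0.002]
wrist_force: [-4.2, -10.2, 2.9]
finger_gap: -0.003
gripper_force: 5.5
```

Request:
arm_command(steps=[[0.1,0,0,0,0,0],[0.05,0,0,0,0,0],[0,0,0,0,0,0]])

```text
t: 39.25
position: [0.6323, -0.1147, 0.0516]
tcp_rot: [0.001, 0.732, 0.681, -0.003]
wrist_force: [-4.7, -12.6, 3.5]
finger_gap: 0.0
gripper_force: 5.9
```

```bash
python3 - <<'E'
from h import *
go(*disp(-89),52,-3.6); ab()
c=cap('top'); W=world(c)
for lo,hi,q in((.065,.08,'plate'),(.033,.039,'card')):
    m=(W[...,2]>lo)&(W[...,2]<hi); m[:140]=0;m[200:]=0;m[:,:250]=0;m[:,440:]=0
    if q=='card': m[:,335:]=0
    p=W[m][:,:2].astype(np.float32)*1000
    print(q,len(p),cv2.minAreaRect(p) if len(p) else '', p[:,1].min() if len(p) else '',p[:,1].max() if len(p) else '')
E
```

```text
t 39.25 pos [ 632.3 -114.7   51.6] phi -4.1 tilt [-0.002 -0.005] -> shift [ 0.18  0.02 -0.02] wz -0.006 F [ -4.7 -12.6   3.5] gap 0.0 q7 -0.15
disp a,b -93.6 -0.5
plate 22 ((627.1483764648438, 73.5584487915039), (354.7061462402344, 15.817901611328125), 88.1180648803711) -103.619644 251.07568
card 464 ((642.4442138671875, 149.11959838867188), (228.49905395507812, 68.39812469482422), 89.7034912109375) 35.04859 263.54456
```

Request:
arm_command(steps=[[0.1,0,0,0,0,0],[0.1,0,0,0,0,0],[0,0,0,0,0,0]])

```text
t: 39.67
position: [0.6326, -0.1096, 0.0515]
tcp_rot: [0.001, 0.732, 0.681, -0.003]
wrist_force: [-5.8, -11.7, 4.0]
finger_gap: 0.004
gripper_force: 5.7
```

```bash
python3 - <<'E'
from h import *
go(*disp(-89),52,-3.6); ab()
c=cap('top'); W=world(c)
m=(W[...,2]>.033)&(W[...,2]<.039); m[:140]=0;m[200:]=0;m[:,:280]=0;m[:,335:]=0
p=W[m][:,:2].astype(np.float32)*1000
print(len(p),cv2.minAreaRect(p))
E
```

```text
t 39.67 pos [ 632.6 -109.6   51.5] phi -4.1 tilt [-0.002 -0.005] -> shift [-0.02  0.02 -0.02] wz -0.006 F [ -5.8 -11.7   4. ] gap 0.004 q7 -0.16
disp a,b -88.5 -0.4
468 ((642.3311157226562, 75.03150939941406), (73.57927703857422, 64.6209945678711), 86.19769287109375)
```

Request:
arm_command(steps=[[0.08,0,0,0,0,0],[0.06,0,0,0,0,0],[0,0,0,0,0,0]])

```text
t: 40.1
position: [0.6326, -0.1085, 0.0515]
tcp_rot: [0.002, 0.733, 0.68, -0.004]
wrist_force: [-4.9, -16.0, 3.8]
finger_gap: 0.001
gripper_force: 8.3
```

Request:
arm_command(steps=[[0.06,0,0,0,0,0],[0,0,0,0,0,0],[0,0,0,0,0,0]])

```text
t: 40.48
position: [0.6326, -0.1084, 0.0516]
tcp_rot: [0.002, 0.733, 0.68, -0.004]
wrist_force: [-7.1, -19.6, 4.0]
finger_gap: 0.004
gripper_force: 9.8
```

```bash
python3 - <<'E'
from h import *
go(*disp(-89),52,-3.6); ab()
E
```

```text
t 40.48 pos [ 632.6 -108.4   51.6] phi -4.3 tilt [-0.003 -0.009] -> shift [-0.07  0.02 -0.02] wz -0.008 F [ -7.1 -19.6   4. ] gap 0.004 q7 -0.16
disp a,b -87.4 -0.5
```

End stop reached: the position has stopped changing while the force rises. Backing off.

Request:
arm_command(steps=[[-0.5,0,0,0,0,0],[-0.7,0,0,0,0,0],[-0.7,0,0,0,0,0],[-0.7,0,0,0,0,0],[-0.7,0,0,0,0,0],[-0.7,0,0,0,0,0],[-0.7,0,0,0,0,0],[0,0,0,0,0,0]])

```text
t: 41.48
position: [0.626, -0.2192, 0.0514]
tcp_rot: [0.0, 0.732, 0.682, -0.0]
wrist_force: [-0.2, 0.2, 0.1]
finger_gap: -0.0
gripper_force: 0.0
```

Request:
arm_command(steps=[[0,0,-1,0,0,0],[0,0,-1,0,0,0],[0,0,-1,0,0,0],[1,0,-0.5,0,0,0],[1,0,0,0,0,0],[1,0,0,0,0,0],[1,0,0,0,0,0],[1,0,0,0,0,0]], claw=0.1)

```text
t: 42.48
position: [0.6344, -0.0888, 0.1387]
tcp_rot: [-0.001, 0.73, 0.683, 0.0]
wrist_force: [0.3, 0.1, -0.0]
finger_gap: 0.898
gripper_force: 0.0
```

```bash
python3 - <<'E'
from h import *
go(*disp(85),60,-3.6); ab()
c=cap('top'); W=world(c)
m=(W[...,2]>.033)&(W[...,2]<.039); m[:140]=0;m[200:]=0;m[:,:275]=0;m[:,335:]=0
p=W[m][:,:2].astype(np.float32)*1000
print(len(p),cv2.minAreaRect(p))
m=(W[...,2]>.068)&(W[...,2]<.08); m[:140]=0;m[200:]=0;m[:,:400]=0;m[:,425:]=0
print('plate',np.median(W[m]*1000,axis=0),m.sum())
for n,p in dict(t1=(456,237),t2=(470,238),t3=(486,239),tA=(219,194),tB=(285,247),tC=(380,236)).items():
    try: print(n,top_rect(W,p))
    except Exception as e: print(n,e)
save(c['img'][110:290,280:520].repeat(3,0).repeat(3,1),'t5')
E
```

```text
t 42.48 pos [634.4 -88.8 138.7] phi -3.8 tilt [-0.001  0.002] -> shift [ 6.1  -0.02  3.16] wz -0.002 F [ 0.3  0.1 -0. ] gap 0.898 q7 -0.15
disp a,b -67.7 0.1
488 ((642.41845703125, 72.77757263183594), (79.47828674316406, 65.03323364257812), 86.5589599609375)
plate [nan nan nan] 0
t1 [394.0, -109.0, 96.2, 88.4, 7.2, 610.3, 1482]
t2 [446.5, -363.2, 70.8, 50.6, 85.1, 46.0, 477]
t3 [446.5, -363.2, 70.8, 50.6, 85.1, 46.2, 519]
tA [556.9, 349.3, 35.5, 34.7, 83.7, 24.9, 155]
tB [414.7, 163.8, 34.9, 34.9, 10.8, 25.3, 166]
tC [451.6, -89.9, 34.7, 34.3, 18.6, 25.8, 167]
  return _methods._mean(a, axis=axis, dtype=dtype,
  ret = um.true_divide(
```

View pics/t5.png

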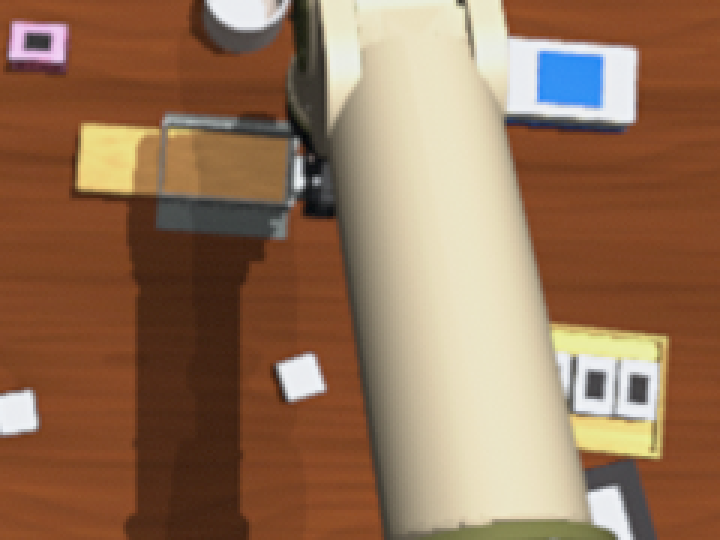

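The card is out on the ledge (crop (77–160,160)), the spare is still in the magazine, and the cartons stand in the tray. Going to grip the card.

Request:
arm_command(steps=[[1,0,0,0,0,0],[1,0,0,0,0,0],[1,0,0,0,0,0],[1,0,0,0,0,0],[1,0,0,0,0,0],[1,0,0,0,0,0],[0,0,1,0,0,0],[0,0,1,0,0,0]])

```text
t: 43.52
position: [0.6443, 0.06, 0.0885]
tcp_rot: [-0.0, 0.73, 0.684, 0.0]
wrist_force: [-0.6, -0.1, -0.1]
finger_gap: 0.902
gripper_force: 0.0
```

Request:
arm_command(steps=[[0,0,0.8,0,0,0],[0,0,0,0,0,0],[0,0,0,0,0,0]])

```text
t: 43.9
position: [0.6454, 0.0575, 0.07]
tcp_rot: [0.0, 0.731, 0.683, 0.001]
wrist_force: [0.1, -0.0, -1.0]
finger_gap: 0.901
gripper_force: 0.0
```

```bash
python3 - <<'E'
from h import *
go(*disp(83),28,-3.6); ab()
c=cap('side'); save(c['img'][140:260,230:390].repeat(4,0).repeat(4,1),'s6')
E
```

```text
t 43.9 pos [645.4  57.5  70. ] phi -3.9 tilt [0.001 0.001] -> shift [ 0.16 -0.07  1.68] wz -0.003 F [ 0.1 -0.  -1. ] gap 0.901 q7 -0.42
disp a,b 79.0 1.8
```

View pics/s6.png

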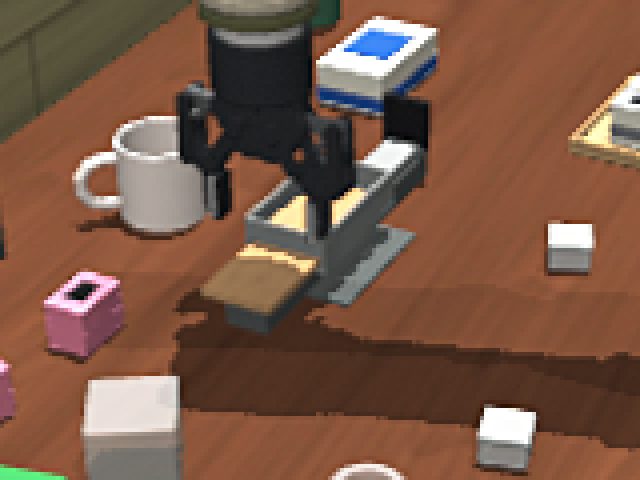

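The gripper straddles the card just in front of the magazine (fingers at crop (215,190) and (320,210)); the slide plate has sprung back (crop (405,125)). Lowering further.

Request:
arm_command(steps=[[0.16,-0.07,0,0,0,0],[0,0,0.6,0,0,0],[0,0,0.6,0,0,0],[0,0,0.46,0,0,0],[0,0,0,0,0,0]])

```text
t: 44.58
position: [0.6424, 0.0607, 0.0257]
tcp_rot: [-0.001, 0.731, 0.682, -0.001]
wrist_force: [-0.5, -1.0, 0.1]
finger_gap: 0.902
gripper_force: 0.0
```

Request:
arm_command(steps=[[0,0,0,0,0,0],[0,0,0,0,0,0],[0,0,0,0,0,0],[0,0,0,0,0,0]], claw=1, newtons=30)

```text
t: 45.08
position: [0.6438, 0.0611, 0.028]
tcp_rot: [0.0, 0.731, 0.682, 0.0]
wrist_force: [1.3, -0.1, 1.2]
finger_gap: 0.69
gripper_force: 32.5
```

```bash
python3 - <<'E'
from h import *
go(*disp(83),28,-3.6); ab()
E
```

```text
t 45.08 pos [643.8  61.1  28. ] phi -3.9 tilt [0.001 0.   ] -> shift [0.02 0.   0.  ] wz -0.004 F [ 1.3 -0.1  1.2] gap 0.69 q7 -0.44
disp a,b 82.5 -0.0
```

Request:
arm_command(steps=[[0.4,0,0,0,0,0],[0.5,0,0,0,0,0],[0.5,0,0,0,0,0],[0.5,0,0,0,0,0],[0.5,0,0,0,0,0],[0.3,0,0,0,0,0],[0,0,0,0,0,0]])

```text
t: 45.95
position: [0.6478, 0.1307, 0.0276]
tcp_rot: [-0.001, 0.73, 0.683, 0.001]
wrist_force: [-0.0, 2.5, 3.4]
finger_gap: 0.689
gripper_force: 32.7
```

Request:
arm_command(steps=[[0,0,-0.5,0,0,0],[0,0,-1,0,0,0],[0,0,-1,0,0,0],[0,0,-1,0,0,0],[0,0,-1,0,0,0],[0,-1,0,0,0,0],[0,-1,0,0,0,0],[0,0,0,0,0,0]])

```text
t: 46.95
position: [0.5968, 0.1318, 0.1407]
tcp_rot: [-0.0, 0.731, 0.683, -0.0]
wrist_force: [0.6, -0.1, -0.4]
finger_gap: 0.694
gripper_force: 32.4
```

```bash
python3 - <<'E'
from h import *
go(*tray(0),140,-5.9); ab()
c=cap('top'); W=world(c)
for n,p in dict(t1=(456,237),t2=(470,238),t3=(486,239),tA=(219,194),tB=(285,247),tC=(380,236),spare=(355,165)).items():
    try: print(n,top_rect(W,p))
    except Exception as e: print(n,e)
c=cap('side'); save(c['img'][120:270,230:430].repeat(4,0).repeat(4,1),'s7')
E
```

```text
t 46.95 pos [596.8 131.8 140.7] phi -3.9 tilt [-0.001 -0.   ] -> shift [-19.24  -4.68   0.04] wz 0.022 F [ 0.6 -0.1 -0.4] gap 0.694 q7 -0.52
disp a,b 150.2 -51.3
t1 [452.0, -305.9, 50.1, 35.9, -5.0, 46.0, 250]
t2 [452.0, -305.9, 50.1, 35.9, -5.0, 46.1, 259]
t3 [446.9, -363.8, 71.9, 51.2, 85.3, 46.6, 509]
tA [556.8, 349.7, 34.9, 34.7, -5.3, 25.3, 155]
tB [414.6, 163.8, 35.0, 34.7, -79.3, 25.9, 168]
tC [451.7, -90.2, 34.7, 34.6, -70.9, 26.3, 166]
spare [641.8, -21.4, 114.0, 61.2, 86.2, 35.9, 883]
```

View pics/s7.png

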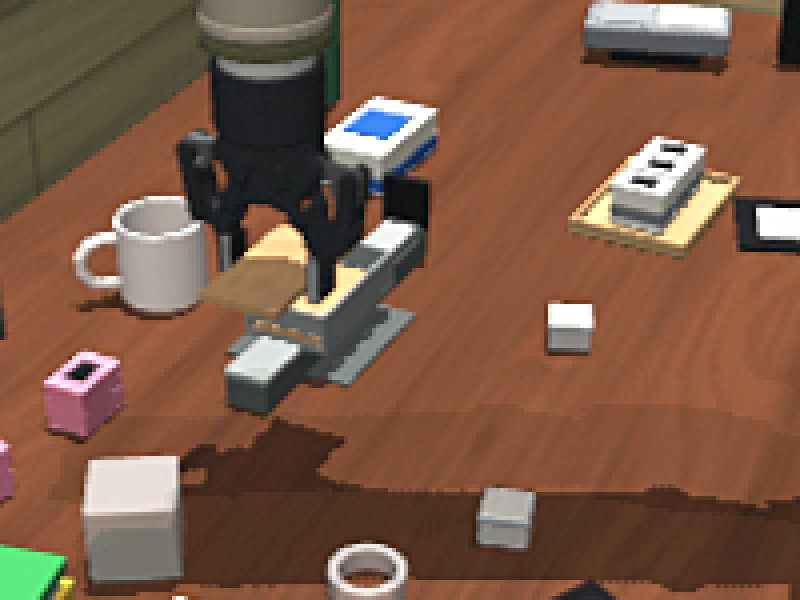

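Card held level, spare card dropped onto the magazine floor (z≈36), and the three cartons form a neat row in the tray (crop (660,175)). Carrying the card over.

Request:
arm_command(steps=[[-1,-0.3,0,0,0,0.022],[-1,-0.3,0,0,0,0],[-1,-0.3,0,0,0,0],[-1,-0.3,0,0,0,0],[-1,-0.3,0,0,0,0],[-1,-0.3,0,0,0,0],[-1,-0.3,0,0,0,0],[-1,-0.3,0,0,0,0]])

```text
t: 48.05
position: [0.5191, -0.0627, 0.1402]
tcp_rot: [0.0, 0.743, 0.669, 0.0]
wrist_force: [0.8, 0.3, 0.4]
finger_gap: 0.696
gripper_force: 32.5
```

Request:
arm_command(steps=[[-1,-0.2,0,0,0,0],[-1,-0.2,0,0,0,0],[-1,-0.2,0,0,0,0],[-1,-0.2,0,0,0,0],[-1,-0.2,0,0,0,0],[-1,-0.2,0,0,0,0],[-1,-0.2,0,0,0,0],[-1,-0.2,0,0,0,0]])

```text
t: 49.05
position: [0.4586, -0.2577, 0.1402]
tcp_rot: [0.0, 0.743, 0.67, 0.0]
wrist_force: [-0.9, -0.5, -1.1]
finger_gap: 0.692
gripper_force: 32.5
```

Request:
arm_command(steps=[[-1,0,0.3,0,0,0],[-1,0,0.4,0,0,0],[0,0,0.4,0,0,0],[0,0,0,0,0,0],[0,0,0,0,0,0]])

```text
t: 49.68
position: [0.454, -0.305, 0.1129]
tcp_rot: [0.0, 0.742, 0.67, 0.0]
wrist_force: [0.3, -0.3, -0.2]
finger_gap: 0.693
gripper_force: 32.5
```

```bash
python3 - <<'E'
from h import *
go(*tray(6.5),44.5,-5.9)
for n in('top','side'):
    c=cap(n); W=world(c)
    m=(W[...,2]>.1065)&(W[...,2]<.125)&(abs(W[...,0]-.448)<.033)&(abs(W[...,1]+.34)<.08)
    p=W[m][:,:2].astype(np.float32)*1000; print(n,len(p),cv2.minAreaRect(p) if len(p)>5 else '', np.round(p.min(0)) if len(p) else '',np.round(p.max(0)) if len(p) else '')
E
```

```text
t 49.67 pos [ 454.  -305.   112.9] phi -5.8 tilt [0. 0.] -> shift [-1.17 -0.11  2.73] wz 0.001 F [ 0.3 -0.3 -0.2] gap 0.693 q7 0.33
top 400 ((448.30377197265625, -304.7294006347656), (65.35639953613281, 89.18417358398438), 0.20014947652816772) [ 416. -349.] [ 481. -260.]
side 141 ((447.5694274902344, -312.0227355957031), (64.48894500732422, 103.73707580566406), 0.7238810062408447) [ 415. -364.] [ 480. -260.]
```

```bash
python3 - <<'E'
from h import *
t=np.radians(84.1)
for n in('top','side'):
    c=cap(n); W=world(c)*1000
    a=(W[...,0]-447.6)*np.cos(t)+(W[...,1]+340.3)*np.sin(t); b=(W[...,0]-447.6)*np.sin(t)-(W[...,1]+340.3)*np.cos(t)
    m=(W[...,2]>112)&(W[...,2]<126)&(abs(b)<31)&(abs(a-33)<75)
    print(n,m.sum(),np.percentile(a[m],[0,1,2,5,95,98,99,100]).round(1), np.percentile(b[m],[0,2,98,100]).round(1),np.median(W[...,2][m]))
E
```

```text
top 503 [-12.5  34.2  36.1  37.7  85.1  86.   86.3  87. ] [-29.3 -25.8  29.8  31. ] 121.8386551698305
side 212 [-29.6 -23.1 -20.9 -15.5  87.1  89.5  90.7  91.4] [-30.4 -28.5  29.5  30.8] 124.00526881222973
```

Request:
arm_command(steps=[[-0.7,-0.06,0,0,0,0],[-0.59,-0.05,0,0,0,0],[0,0,0.8,0,0,0],[0,0,0.8,0,0,0],[0,0,0.6,0,0,0],[0,0,0.3,0,0,0],[0,0,0.15,0,0,0],[0,0,0,0,0,0]])

```text
t: 50.88
position: [0.4475, -0.3378, 0.0465]
tcp_rot: [0.0, 0.743, 0.67, 0.0]
wrist_force: [-0.2, 0.7, 0.1]
finger_gap: 0.698
gripper_force: 32.5
```

```bash
python3 - <<'E'
from h import *
go(*tray(3.5),44,-5.9)
E
```

```text
t 50.88 pos [ 447.5 -337.8   46.5] phi -5.9 tilt [ 0. -0.] -> shift [0.04 0.02 0.1 ] wz 0.0 F [-0.2  0.7  0.1] gap 0.698 q7 0.36
```

Request:
arm_command(steps=[[0,0,0.06,0,0,0],[0,0,0.04,0,0,0],[0,0,0,0,0,0]])

```text
t: 51.25
position: [0.4474, -0.3377, 0.044]
tcp_rot: [0.0, 0.743, 0.67, 0.0]
wrist_force: [-0.2, -0.3, 0.6]
finger_gap: 0.69
gripper_force: 32.5
```

Request:
arm_command(steps=[[0,0,0,0,0,0],[0,0,0,0,0,0],[0,0,-0.4,0,0,0],[0,0,-0.8,0,0,0],[0,0,-1,0,0,0],[0,0,-1,0,0,0],[0,0,-1,0,0,0],[1,0,0,0,0,0]], claw=0.15)

```text
t: 52.25
position: [0.4505, -0.3152, 0.1519]
tcp_rot: [0.003, 0.744, 0.668, 0.0]
wrist_force: [-0.2, 1.2, 0.6]
finger_gap: 0.857
gripper_force: 0.0
```

Request:
arm_command(steps=[[1,0,0,0,0,0],[1,0,0,0,0,0],[1,0,0,0,0,0],[1,0,0,0,0,0],[1,0,0,0,0,0],[1,0,0,0,0,0],[1,0,0,0,0,0],[0,0,0,0,0,0]], claw=0.4)

```text
t: 53.25
position: [0.4684, -0.1367, 0.1497]
tcp_rot: [0.0, 0.741, 0.671, 0.0]
wrist_force: [-0.5, -0.6, -0.1]
finger_gap: 0.595
gripper_force: 0.0
```

```bash
cat >> h.py <<'E'
def cardpose(c,zlo=48,zhi=56):
    W=world(c)*1000
    m=(W[...,2]>zlo)&(W[...,2]<zhi)&(abs(W[...,0]-447)<60)&(abs(W[...,1]+340)<80)
    r=cv2.minAreaRect(W[m][:,:2].astype(np.float32)); t=np.radians(84.1); d=np.array(r[0])-[447.6,-340.3]
    print('card',np.round(r[0],1),np.round(r[1],1),round(r[2],1),'n',m.sum(),'a,b',round(d[0]*np.cos(t)+d[1]*np.sin(t),1),round(d[0]*np.sin(t)-d[1]*np.cos(t),1))
E
python3 - <<'E'
from h import *
go(451.7,-90.2,16.5,19.3)
c=cap('top'); W=world(c); cardpose(c); save(c['img'][200:280,420:520].repeat(6,0).repeat(6,1),'t8')
for n,p in dict(tA=(219,194),tB=(285,247),tC=(380,236)).items():
    try: print(n,top_rect(W,p))
    except Exception as e: print(n,e)
E
```

```text
t 53.25 pos [ 468.4 -136.7  149.7] phi -5.7 tilt [0.001 0.   ] -> shift [ 1.78 -0.85  5.33] wz -0.278 F [-0.5 -0.6 -0.1] gap 0.595 q7 0.04
card [ 448.7 -372.4] [52.6 61.7] 83.6 n 419 a,b -31.8 4.4
tA [557.0, 349.6, 35.3, 34.6, 86.7, 25.3, 158]
tB [414.7, 163.9, 34.7, 34.2, 11.2, 25.7, 169]
tC [451.8, -90.2, 34.7, 34.4, 19.2, 25.8, 168]
```

View pics/t8.png

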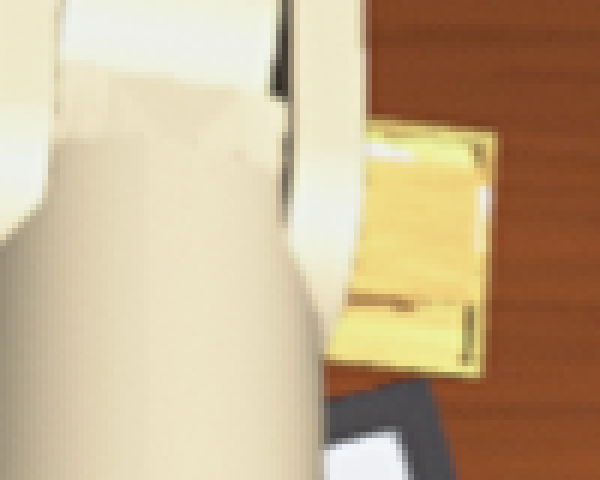

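Request:
arm_command(steps=[[0.9,-0.43,0.5,0,0,0],[0.88,-0.42,0.5,0,0,0],[0,0,0.5,0,0,-0.093],[0,0,0.5,0,0,-0.093],[0,0,0.5,0,0,-0.092],[0,0,0.3,0,0,0],[0,0,0,0,0,0]])

```text
t: 54.18
position: [0.4509, -0.0929, 0.0786]
tcp_rot: [-0.0, 0.582, 0.813, -0.0]
wrist_force: [-0.8, 0.2, -0.4]
finger_gap: 0.595
gripper_force: 0.0
```

```bash
python3 - <<'E'
from h import *
go(451.7,-90.2,18,19.3)
c=cap('side'); W=world(c)
m=(W[...,2]>.0255-.005)&(W[...,2]<.030)&(abs(W[...,0]-.4517)<.03)&(abs(W[...,1]+.09)<.03)
print(cv2.minAreaRect(W[m][:,:2].astype(np.float32)*1000),m.sum()); cardpose(c)
E
```

```text
t 54.17 pos [450.9 -92.9  78.6] phi 18.9 tilt [-0.001  0.   ] -> shift [0.09 0.07 2.42] wz -0.005 F [-0.8  0.2 -0.4] gap 0.595 q7 0.34
((448.2113952636719, -86.39384460449219), (32.04275894165039, 35.563758850097656), 18.36434555053711) 73
card [ 447.8 -345.8] [121.3  58.1] 85.7 n 101 a,b -5.5 0.8
```

Request:
arm_command(steps=[[0.06,0.04,0.7,0,0,0],[0,0,0.8,0,0,0],[0,0,0.6,0,0,0],[0,0,0.3,0,0,0],[0,0,0,0,0,0]])

```text
t: 54.85
position: [0.4516, -0.0905, 0.0187]
tcp_rot: [-0.0, 0.58, 0.815, -0.0]
wrist_force: [0.2, -0.5, 0.9]
finger_gap: 0.594
gripper_force: 0.0
```

Request:
arm_command(steps=[[0,0,0,0,0,0],[0,0,0,0,0,0],[0,0,0,0,0,0],[0,0,0,0,0,0],[0,0,-0.7,0,0,0],[0,0,-1,0,0,0.094],[0,0,-1,0,0,0.094],[0,0,-1,0,0,0.094]], claw=1, newtons=25)

```text
t: 55.85
position: [0.4513, -0.0905, 0.1119]
tcp_rot: [-0.0, 0.746, 0.666, -0.0]
wrist_force: [-0.5, -0.1, -1.0]
finger_gap: 0.392
gripper_force: 25.4
```

Request:
arm_command(steps=[[0,0,-0.7,0,0,0],[0,0,0,0,0,0]])

```text
t: 56.1
position: [0.4524, -0.0907, 0.1298]
tcp_rot: [0.001, 0.745, 0.668, 0.001]
wrist_force: [-0.5, -0.2, -1.5]
finger_gap: 0.393
gripper_force: 25.4
```

```bash
python3 - <<'E'
from h import *
go(*tray(-32),110,-5.9)
E
```

```text
t 56.1 pos [452.4 -90.7 129.8] phi -6.3 tilt [ 0.002 -0.001] -> shift [-11.23   0.9    0.8 ] wz -0.004 F [-0.5 -0.2 -1.5] gap 0.393 q7 -0.05
```

Request:
arm_command(steps=[[1,0,0,0,0,0],[1,0,0,0,0,0],[1,0,0,0,0,0],[1,0,0,0,0,0],[1,0,0,0,0,0],[1,0,0,0,0,0],[1,0,0,0,0,0],[1,0,0,0,0,0]])

```text
t: 57.1
position: [0.4728, 0.1088, 0.1275]
tcp_rot: [-0.001, 0.745, 0.667, -0.001]
wrist_force: [0.1, 0.1, -0.3]
finger_gap: 0.393
gripper_force: 25.4
```

```bash
python3 - <<'E'
from h import *
go(*tray(-32),110,-5.9)
c=cap('top'); cardpose(c); W=world(c)*1000
t=np.radians(84.1)
a=(W[...,0]-447.6)*np.cos(t)+(W[...,1]+340.3)*np.sin(t); b=(W[...,0]-447.6)*np.sin(t)-(W[...,1]+340.3)*np.cos(t)
m=(W[...,2]>49)&(W[...,2]<56)&(abs(a)<90)&(abs(b)<70)
print('card a',np.percentile(a[m],[0,1,99,100]).round(1),'b',np.percentile(b[m],[0,1,99,100]).round(1))
m=(W[...,2]>11)&(W[...,2]<17)&(abs(a)<90)&(abs(b)<70)
print('rim a',np.percentile(a[m],[0,1,99,100]).round(1),'b',np.percentile(b[m],[0,1,99,100]).round(1))
for n,p in dict(tA=(219,194),tB=(285,247)).items():
    try: print(n,top_rect(W/1000,p))
    except Exception as e: print(n,e)
save(cv2.resize(c['img'][195:280,425:525],None,fx=6,fy=6,interpolation=cv2.INTER_CUBIC),'t9')
E
```

```text
t 57.1 pos [472.8 108.8 127.5] phi -6.3 tilt [-0.002 -0.   ] -> shift [-19.25   0.96   0.7 ] wz -0.004 F [ 0.1  0.1 -0.3] gap 0.393 q7 -0.53
card [ 453.8 -345.1] [112.2  66.3] 84.6 n 926 a,b -4.2 6.7
card a [-58.8 -56.6  51.1  52. ] b [-26.8 -26.1  33.7  39.4]
rim a [-76.3 -75.8  75.9  76.4] b [-54.6 -54.3  54.1  54.8]
tA [557.4, 349.8, 35.3, 34.9, 85.5, 25.1, 158]
tB [402.9, 70.1, 93.2, 89.3, -72.2, 551.7, 808]
```

View pics/t9.png

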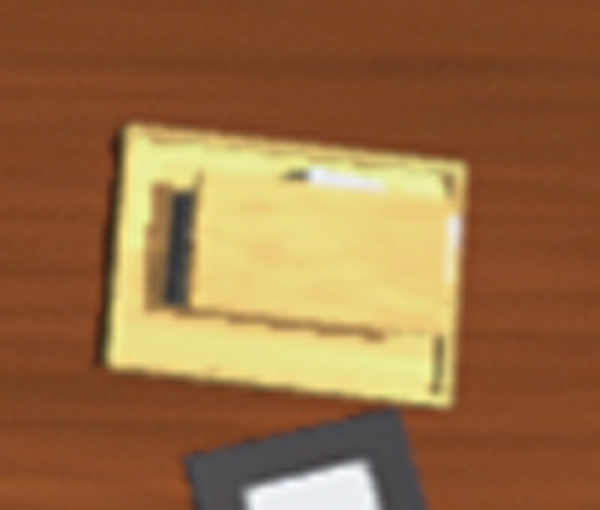

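```bash
cat >> h.py <<'E'
def hmap(c,st=6):
    W=world(c)*1000; t=np.radians(84.1); P=W.reshape(-1,3); I=c['img'].reshape(-1,3).astype(float)
    a=(P[:,0]-447.6)*np.cos(t)+(P[:,1]+340.3)*np.sin(t); b=(P[:,0]-447.6)*np.sin(t)-(P[:,1]+340.3)*np.cos(t)
    sat=I.max(1)-I.min(1)
    print('cols a:',list(range(-78,79,st)))
    for bb in range(54,-55,-st):
        r=[]
        for aa in range(-78,79,st):
            m=(abs(a-aa)<st/2)&(abs(b-bb)<st/2)
            r.append('%3.0f%s'%(np.median(P[m,2]),'w' if np.median(sat[m])<50 else ' ') if m.any() else '  . ')
        print('%4d'%bb,*r)
E
python3 - <<'E'
from h import *
hmap(cap('top')); print(); hmap(cap('side'))
E
```

```text
cols a: [-78, -72, -66, -60, -54, -48, -42, -36, -30, -24, -18, -12, -6, 0, 6, 12, 18, 24, 30, 36, 42, 48, 54, 60, 66, 72, 78]
  54  11   13   14    5   14   14   13   14   14   15    7   13   11   12    9   13   13   14    9   15   15    8   15   17   13   11    3 
  48  12   12   10    7    7    5    7    6    9    8    8    6    9   10   10    6    8    7    6    6    8    7    5    6    6   15    2 
  42  12   11    6    7    8    6    9    7    .    .    .    .   47w  22    6    5    6    4    6    8    7    7    8    7    6   13    2 
  36   .   15    .    .    .   52   50    .   44w  48w  47w  45w  51w  39w  50    .   52   48    9    .    7    6    5    7    6   11    1 
  30  12w  13    .   49   52   53   53   53   52   53   52   50   54   55   53   52   51   54   51   54   52   31   12    4    7   10    2 
  24   1w   .    .   47w  52   50   53   51   54   54   54   53   52   55   53   52   52   52   52   52   52   51   24    6    5   14    1 
  18   .   18    .   49w  53   53   52   52   53   51   51   52   54   51   52   53   53   51   52   53   51   49   28w   5    8   12
[... 3773 characters left out ...]
 
 -30   .   13    .   10    9    7   55    8   51   33   12   10   10   31    8   54    9    .   32    9   32   48   30w   .    .   12    7 
 -36   .   11   10    9    .    8    .    9    8   11    9   10    8    .   10   10    9    8    8    .    9   11    9    .    .    6   10 
 -42   .   13   10   10    8    9    9   12    9    7    .    9   10    .   11    8    .    8    8    .   11    9    9    .    .    9    9 
 -48   .   14   10   10    .    .    .    .    .   12   11    9    9    .    .   11    .    .    9    .    9   10    .    .    .    7    8 
 -54  10   16   10   15    9   15   13    .   12   10   15    4   15    9    .   11   11   15    2w  17    5w  16    7   14    9   11   13
```

The view shows a white carton end jutting past the card's far long edge (crop (345,180)). The height map agrees: the middle carton has been knocked about 15 mm towards +x and turned, and the card has shifted with it. I'll set the tin down on a free spot, push the carton back into the row, then re-centre the card.

Request:
arm_command(steps=[[0,0,1,0,0,0],[0,0,1,0,0,0],[0,0,1,0,0,0],[0,0,0.8,0,0,0],[0,0,0.4,0,0,0],[0,0,0.12,0,0,0],[0,0,0,0,0,0]])

```text
t: 58.12
position: [0.4738, 0.1081, 0.0211]
tcp_rot: [0.0, 0.745, 0.667, 0.0]
wrist_force: [0.2, 0.3, -1.1]
finger_gap: 0.393
gripper_force: 25.4
```

```bash
python3 - <<'E'
from h import *
go(472.8,108.8,18.7,-5.9)
E
```

```text
t 58.12 pos [473.8 108.1  21.1] phi -6.3 tilt [0. 0.] -> shift [ 0.02 -0.04  0.1 ] wz -0.004 F [ 0.2  0.3 -1.1] gap 0.393 q7 -0.64
```

Request:
arm_command(steps=[[0,0,0.09,0,0,0],[0,0,0,0,0,0]])

```text
t: 58.38
position: [0.4742, 0.1084, 0.0195]
tcp_rot: [0.001, 0.745, 0.667, 0.001]
wrist_force: [-2.2, 0.9, 3.6]
finger_gap: 0.388
gripper_force: 26.0
```

Request:
arm_command(steps=[[0,0,0,0,0,0],[0,0,0,0,0,0],[0,0,-0.5,0,0,0],[0,0,-1,0,0,0],[0,0,-1,0,0,0.11],[0,0,-1,0,0,0.11],[0,0,-0.5,0,0,0.11],[0,0,0,0,0,0.11]], claw=0.4)

```text
t: 59.38
position: [0.4744, 0.1087, 0.1208]
tcp_rot: [0.0, 0.928, 0.373, 0.002]
wrist_force: [-0.0, 0.5, -0.7]
finger_gap: 0.598
gripper_force: 0.0
```

Request:
arm_command(steps=[[0,0,0,0,0,0.11],[0,0,0,0,0,0.11],[0,0,0,0,0,0.11],[0,0,0,0,0,0.11],[0,0,0,0,0,0.116],[0.2,1,0,0,0,0],[0.2,1,0,0,0,0],[0.2,1,0,0,0,0]], claw=1)

```text
t: 60.38
position: [0.4809, 0.0317, 0.1195]
tcp_rot: [-0.0, 0.999, -0.051, 0.0]
wrist_force: [-0.1, 0.3, 0.9]
finger_gap: -0.003
gripper_force: 0.0
```

Request:
arm_command(steps=[[0.2,1,0,0,0,0],[0.2,1,0,0,0,0],[0.2,1,0,0,0,0],[0.2,1,0,0,0,0],[0.2,1,0,0,0,0],[0.2,1,0,0,0,0],[0.2,1,0,0,0,0],[0.2,1,0,0,0,0]])

```text
t: 61.38
position: [0.5002, -0.1715, 0.1195]
tcp_rot: [-0.0, 0.999, -0.051, 0.0]
wrist_force: [0.8, -0.2, 0.2]
finger_gap: 0.002
gripper_force: 0.0
```

Request:
arm_command(steps=[[0.2,1,0,0,0,0],[0.2,1,0,0,0,0],[0.2,1,0,0,0,0],[0.2,1,0,0,0,0],[0.2,1,0,0,0,0],[0.2,1,0,0,0,0],[0,0,0,0,0,0]])

```text
t: 62.25
position: [0.5138, -0.3255, 0.1192]
tcp_rot: [0.0, 0.999, -0.053, 0.0]
wrist_force: [-0.3, 0.5, 0.0]
finger_gap: -0.002
gripper_force: 0.0
```

```bash
python3 - <<'E'
from h import *
go(*tray(-4.2,68),36,-95.9)
hmap(cap('side'))
E
```

```text
t 62.25 pos [ 513.8 -325.5  119.2] phi -96.1 tilt [ 0.    -0.001] -> shift [0.15 1.03 3.33] wz -0.002 F [-0.3  0.5  0. ] gap -0.002 q7 -1.21
cols a: [-78, -72, -66, -60, -54, -48, -42, -36, -30, -24, -18, -12, -6, 0, 6, 12, 18, 24, 30, 36, 42, 48, 54, 60, 66, 72, 78]
  54   .    .    .    .    .    .  190w 197w 189w 182w 191w 170w 189w 161w 220w 148w 154w 128w 149w 171w 213w 226w 251w 343w 376w 436w 472w
  48   .    .    .    .    .    .    .  197w   .    .  172w 176w 154w  88w 191w 187w 180w 180w 188w 194w 198w 279w 323w 357w 301w 442w 481w
  42   .    .    .    .    .    .    .    .    .    .    .    .    .  424w 207w  11  210w 425w  10  257w 266w 265w 353w 385w 420w  10  484w
  36   .    .    .    .    .    .    .    .    .    .    .   48  282w 353w   .  430w 424w 288w 286w 283w 285w 353w 349w 369w 423w  11  473w
  30   .    .    .    .    .   56   55    .   55    .   55  423w 240  425w 283w 281w 357w 268w 277w 280w 349w 354w 321w 271  531w  13  465w
  24   .    .    .    .    .   55   56   56   55    .   55  427w  57  428w 408w 362w 334w 353w 349w 344w 355w  52w  33  533w 531w  1
[... 1126 characters left out ...]
w
 -30  16   15   10   14   10   31   33   10    9    9   33   50   12   10    9   53   12   55    8    7   52   35w  53    .  468w  14  472w
 -36  12    9    .   10   10    .    8    8    9    9    8   11    9    9    8    8    8    9   11    8    9    .   13   12  471w 473w  11 
 -42  13   12    9    9    .   11    8    .    9    .    7   10    .    .   10    9    8    9    .   11    9    .    9  470w 471w  16   11 
 -48  14   13    .    8    .    .    .    .    .   11   12   10    .   11    9    .    .    .    9    .   10   12   11    .  474w  13   15 
 -54  10    8    8   16   13   11   11   13    8w  11    4w   7   15    7    9   15   12   11    6w  18    7   18   13   16   10    6   13
```

Request:
arm_command(steps=[[0.15,0.6,0,0,0,0],[0,0.43,0.5,0,0,0],[0,0,1,0,0,0],[0,0,1,0,0,0],[0,0,0.6,0,0,0],[0,0,0.23,0,0,0],[0,0,0,0,0,0]])

```text
t: 63.18
position: [0.5156, -0.3493, 0.0353]
tcp_rot: [-0.0, 0.999, -0.051, 0.0]
wrist_force: [-0.7, -0.5, 0.1]
finger_gap: -0.0
gripper_force: 0.0
```

Request:
arm_command(steps=[[-0.3,0,0,0,0,0],[-0.2,0,0,0,0,0],[-0.15,0,0,0,0,0],[-0.15,0,0,0,0,0],[-0.15,0,0,0,0,0],[-0.1,0,0,0,0,0],[0,0,0,0,0,0]])

```text
t: 64.05
position: [0.4892, -0.3465, 0.0354]
tcp_rot: [-0.0, 0.999, -0.052, -0.0]
wrist_force: [0.8, 0.9, 0.6]
finger_gap: 0.001
gripper_force: 0.4
```

```bash
python3 - <<'E'
from h import *
go(*tray(-4.2,37),36,-95.9)
E
```

```text
t 64.05 pos [ 489.2 -346.5   35.4] phi -95.9 tilt [-0.  0.] -> shift [-0.2   0.09 -0.03] wz -0.0 F [0.8 0.9 0.6] gap 0.001 q7 -1.17
```

Request:
arm_command(steps=[[-0.1,0,0,0,0,0],[-0.1,0,0,0,0,0],[0,0,0,0,0,0]])

```text
t: 64.42
position: [0.484, -0.346, 0.0352]
tcp_rot: [-0.0, 0.999, -0.052, -0.0]
wrist_force: [0.5, -0.5, 0.5]
finger_gap: 0.001
gripper_force: 0.4
```

Request:
arm_command(steps=[[0.5,0,0,0,0,0],[1,0,0,0,0,0],[0,0,-1,0,0,0],[0,0,-1,0,0,0],[0,-1,-1,0,0,0],[0,-1,-0.5,0,0,0],[0,-1,0,0,0,0],[0,-1,0,0,0,0]])

```text
t: 65.42
position: [0.5326, -0.2496, 0.123]
tcp_rot: [0.0, 0.999, -0.051, 0.0]
wrist_force: [0.2, -0.7, -0.8]
finger_gap: -0.006
gripper_force: 0.0
```

Request:
arm_command(steps=[[0,-1,0,0,0,0],[0,-1,0,0,0,0],[0,-1,0,0,0,0],[0,-1,0,0,0,0],[0,-1,0,0,0,0],[0,-1,0,0,0,0],[0,-1,0,0,0,0],[0,-1,0,0,0,0]])

```text
t: 66.42
position: [0.553, -0.0504, 0.1227]
tcp_rot: [-0.0, 0.999, -0.051, -0.0]
wrist_force: [0.1, -0.2, -0.2]
finger_gap: 0.003
gripper_force: 0.0
```

Request:
arm_command(steps=[[0,-1,0,0,0,0],[0,-1,0,0,0,0],[0,-1,0,0,0,0]])

```text
t: 66.8
position: [0.5607, 0.0242, 0.1227]
tcp_rot: [-0.0, 0.999, -0.051, -0.0]
wrist_force: [0.5, -0.1, -0.5]
finger_gap: -0.001
gripper_force: 0.0
```

```bash
python3 - <<'E'
from h import *
go(*tray(0),140,-5.9)
c=cap('top'); cardpose(c); hmap(c); d=cap('side'); hmap(d)
save(np.hstack([cv2.resize(c['img'][195:280,425:525],None,fx=4,fy=4,interpolation=cv2.INTER_CUBIC),cv2.resize(d['img'][140:225,350:450],None,fx=4,fy=4,interpolation=cv2.INTER_CUBIC)]),'t10')
E
```

```text
t 66.8 pos [560.7  24.2 122.7] phi -95.9 tilt [-0.  0.] -> shift [-3.   14.97 -0.69] wz -1.0 F [ 0.5 -0.1 -0.5] gap -0.001 q7 -1.86
card [ 443.7 -344.6] [114.4  60.5] 84.4 n 922 a,b -4.7 -3.4
cols a: [-78, -72, -66, -60, -54, -48, -42, -36, -30, -24, -18, -12, -6, 0, 6, 12, 18, 24, 30, 36, 42, 48, 54, 60, 66, 72, 78]
  54  12   15   14   14   15   14   14   14   13   14   16   14   13   15    6   15   16   15   13   12   16   10   14   15   15   12    2 
  48   .   14    8    8    5    8    8    7    7    6    7    8    8    8    6    7    6   10    6    8    6    9    8    8    8   13    1 
  42  11   14    7    7    4    7    7    8    6    6    6    7    6    6    5    6    8    8    6    6    5    5    8    8    5    8    0 
  36  15   10    7    6    5    6    7    6    5    5    4    7    7    7    5    6    5    6    7    4    7    7    7    6    4   12    1 
  30   8   17    .    .    7    .    .    .    6    .    .   12    7    .    .   26    6    .    .    5    6    5    8    5    7   11    4 
  24   5w   .    .   47   53   52   55   52   53   51   52   53   52   51   53   
[... 3964 characters left out ...]
 
 -30   .   16   11    .   32   41   31    7   34    8   54   31   53    9   56   56   10   55   17   29   33   52   27w   .    .   13   11 
 -36   .   12    .   11    9   10   50   51    8   50   34   10   10   30    .   55   10   32   49   32   10    9   30    .    .   15   10 
 -42   9   13    9    8    8    9    9   10    9    7   10    .   11   10   10    8    6    8    6    8    .   10    9    .    .   13   10 
 -48   .   12   18    .    .    .    .    .    .    9    .   11    9    .   10    .    .    .    7    .    8    8    .    .    .   12    6 
 -54   1   18   10   18   10   16    5   15   13    7   17    6w  16    9    8   17   15   10   16   12    7w  15   10   10    7   16   12
```

View pics/t10.png

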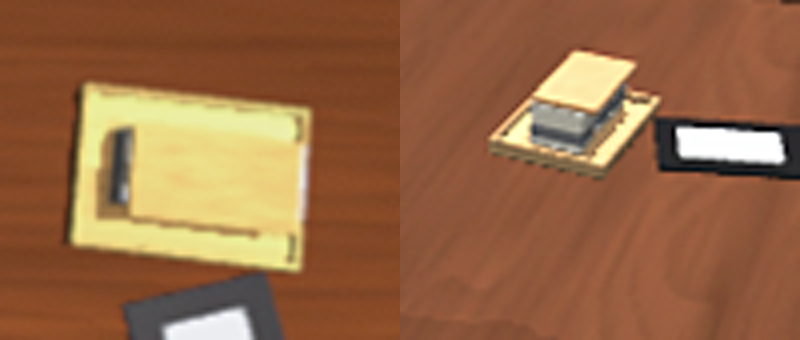

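The push worked: the right-hand view shows the cartons flush in a row, and the card is now square but about 3–4 mm off (a≈−3, b≈−3.4). Re-gripping the card to centre it.

Request:
arm_command(steps=[[-0.2,1,0,0,0,0],[-0.2,1,0,0,0,0],[-0.2,1,0,0,0,0],[-0.2,1,0,0,0,0],[-0.2,1,0,0,0,0],[-0.2,1,0,0,0,0],[-0.2,1,0,0,0,0],[-0.2,1,0,0,0,0]], claw=0.08)

```text
t: 67.9
position: [0.4995, -0.1735, 0.1228]
tcp_rot: [0.0, 0.999, -0.052, -0.0]
wrist_force: [0.1, 1.3, -0.6]
finger_gap: 0.922
gripper_force: 0.0
```

Request:
arm_command(steps=[[-0.2,1,0,0,0,0],[-0.2,1,0,0,0,0],[-0.2,1,0,0,0,0],[-0.2,1,0,0,0,0],[-0.2,1,0,0,0,0],[-0.2,1,0,0,0,0],[0,0.94,0,0,0,0],[0,0,0,0,0,-0.1]])

```text
t: 68.9
position: [0.4507, -0.3446, 0.1226]
tcp_rot: [0.001, 1.0, 0.026, -0.001]
wrist_force: [0.2, 0.5, 0.2]
finger_gap: 0.917
gripper_force: 0.0
```

Request:
arm_command(steps=[[0,0,0,0,0,-0.1125],[0,0,0,0,0,-0.1125],[0,0,0,0,0,-0.1125],[0,0,0,0,0,-0.1125],[0,0,0,0,0,-0.1125],[0,0,0,0,0,-0.1125],[0,0,0,0,0,-0.1125],[0,0,0,0,0,-0.1125]])

```text
t: 69.9
position: [0.4517, -0.3421, 0.1227]
tcp_rot: [-0.0, 0.741, 0.672, -0.0]
wrist_force: [-0.5, 0.7, -0.2]
finger_gap: 0.919
gripper_force: 0.0
```

Request:
arm_command(steps=[[0,0,0.5,0,0,0],[0,0,0.5,0,0,0],[0,0,0,0,0,0]])

```text
t: 70.28
position: [0.4511, -0.3406, 0.0959]
tcp_rot: [-0.002, 0.743, 0.669, -0.0]
wrist_force: [-0.4, -0.1, 0.1]
finger_gap: 0.915
gripper_force: 0.0
```

```bash
python3 - <<'E'
from h import *
go(*tray(0.8,-0.5),44,-5.9)
E
```

```text
t 70.28 pos [ 451.1 -340.6   95.9] phi -6.0 tilt [-0.003  0.002] -> shift [ 0.03 -0.15  2.08] wz -0.002 F [-0.4 -0.1  0.1] gap 0.915 q7 0.36
```

Request:
arm_command(steps=[[0.03,-0.15,0,0,0,0],[0,0,0.7,0,0,0],[0,0,0.7,0,0,0],[0,0,0.45,0,0,0],[0,0,0.18,0,0,0],[0,0,0,0,0,0]])

```text
t: 71.03
position: [0.4485, -0.3399, 0.0467]
tcp_rot: [-0.0, 0.743, 0.67, 0.0]
wrist_force: [-0.2, -0.8, 0.3]
finger_gap: 0.919
gripper_force: 0.0
```

```bash
python3 - <<'E'
from h import *
go(*tray(0.8,-0.5),44,-5.9)
E
```

```text
t 71.03 pos [ 448.5 -339.9   46.7] phi -5.9 tilt [-0.     0.001] -> shift [ 0.01 -0.05  0.11] wz -0.0 F [-0.2 -0.8  0.3] gap 0.919 q7 0.35
```

Request:
arm_command(steps=[[0,-0.05,0.1,0,0,0],[0,0,0,0,0,0]])

```text
t: 71.28
position: [0.4473, -0.34, 0.0448]
tcp_rot: [0.0, 0.743, 0.67, 0.0]
wrist_force: [0.6, 0.1, 0.1]
finger_gap: 0.922
gripper_force: 0.0
```

Request:
arm_command(steps=[[0,0,0,0,0,0],[0,0,0,0,0,0],[0,0,0,0,0,0],[0,0,0,0,0,0],[0,0,-0.25,0,0,0],[0.14,0,0,0,0,0],[0,0,0.15,0,0,0],[0,0,0.1,0,0,0]], claw=1, newtons=20)

```text
t: 72.28
position: [0.4476, -0.3361, 0.0448]
tcp_rot: [-0.0, 0.743, 0.67, -0.0]
wrist_force: [-8.6, 6.4, 26.2]
finger_gap: 0.697
gripper_force: 24.0
```

Request:
arm_command(steps=[[0,0,0,0,0,0]])

```text
t: 72.4
position: [0.4476, -0.3361, 0.045]
tcp_rot: [-0.0, 0.743, 0.67, -0.0]
wrist_force: [-3.9, 3.3, 9.2]
finger_gap: 0.695
gripper_force: 22.5
```

Request:
arm_command(steps=[[0,0,0,0,0,0],[0,0,0,0,0,0],[0,0,0,0,0,0]], claw=0.12)

```text
t: 72.78
position: [0.4475, -0.3364, 0.0443]
tcp_rot: [-0.0, 0.743, 0.67, 0.0]
wrist_force: [1.1, 0.5, 0.1]
finger_gap: 0.884
gripper_force: 0.0
```

Request:
arm_command(steps=[[0,0,-0.4,0,0,0],[0,0,-0.8,0,0,0],[0,0,-1,0,0,0],[0,0,-1,0,0,0],[1,0,0,0,0,0],[1,0,0,0,0,0],[1,0,0,0,0,0],[1,0,0,0,0,0]])

```text
t: 73.78
position: [0.4582, -0.2362, 0.1253]
tcp_rot: [0.0, 0.743, 0.67, 0.0]
wrist_force: [0.4, -0.6, -0.8]
finger_gap: 0.881
gripper_force: 0.0
```

Request:
arm_command(steps=[[1,0,0,0,0,0],[1,0,0,0,0,0],[1,0,0,0,0,0],[1,0,0,0,0,0],[1,0,0,0,0,0],[1,0,0,0,0,0],[1,0,0,0,0,0],[1,0,0,0,0,0]], claw=0.4)

```text
t: 74.78
position: [0.4788, -0.0372, 0.1254]
tcp_rot: [0.0, 0.743, 0.67, 0.0]
wrist_force: [0.9, -0.5, -0.6]
finger_gap: 0.599
gripper_force: 0.0
```

Request:
arm_command(steps=[[1,0,0,0,0,0],[1,0,0,0,0,0],[1,0,0,0,0,0],[1,-0.5,0,0,0,0],[1,-0.5,0,0,0,0],[0,0,0,0,0,0]])

```text
t: 75.53
position: [0.466, 0.0913, 0.1254]
tcp_rot: [0.0, 0.741, 0.671, 0.001]
wrist_force: [-0.2, -0.0, -0.3]
finger_gap: 0.603
gripper_force: 0.0
```

```bash
python3 - <<'E'
from h import *
go(472.8,108.8,18.5,-5.9)
c=cap('top'); cardpose(c); hmap(c); W=world(c)
for n,p in dict(tA=(219,194),tB=(285,247),tC=(306,226)).items():
    try: print(n,top_rect(W,p))
    except Exception as e: print(n,e)
go(557,349.7,130,-4); go(414.7,163.9,130,10.6)
E
```

```text
t 75.53 pos [466.   91.3 125.4] phi -5.7 tilt [0.001 0.   ] -> shift [0.72 0.2  4.28] wz 0.003 F [-0.2 -0.  -0.3] gap 0.603 q7 -0.48
card [ 447.8 -344. ] [117.3  60.6] 83.8 n 918 a,b -3.7 0.5
cols a: [-78, -72, -66, -60, -54, -48, -42, -36, -30, -24, -18, -12, -6, 0, 6, 12, 18, 24, 30, 36, 42, 48, 54, 60, 66, 72, 78]
  54   .   13   13   14   13   12   12   12   13   13    9   16   15    .   15   13   14   10   13   13   14    5   13   15   15    7   -0 
  48   .   13    7    5    5    7   10    6    6    8    5    8    8    7    7    7    8   10    7    6    4    9    7    8    7   13    2 
  42   .   14    6    6    6    8    7    8    4    6    7    6    5    6    7    6    7    7    7    8    6    6    7    6    7   14    1 
  36   .   14    6    6    5    4    8   10    3    7    7    7    4    7    3    9    8    4    6    3    6    6    7    6    6   11    3 
  30  10w  13    .    .   52   57   53   53   54   51   50   52   53   53   51   52   52   52   51   53   51   52    9    6    7   10    0 
  24   3w   .    .   46w  52   52   54   55   52   51   52   54   52   52   54   
[... 1595 characters left out ...]
 1 
 -48  14    8    9    7    6    6    8    9    6    8    9    7    7    7    9    6    6   12    9    7    6   10    5    7    5   12    4 
 -54   6    5    7   13   14    8    7   12   11    5    8   13    4    2   11   12    8    8    9   12    8    6   14    6    6   10    1 
tA [556.7, 350.0, 35.7, 35.1, 84.8, 25.3, 159]
tB [416.1, 70.0, 95.6, 89.4, -69.2, 536.8, 1443]
tC [401.8, 64.7, 91.9, 85.0, -67.0, 546.2, 790]
t 75.58 pos [466.5  89.7 125.3] phi -5.8 tilt [ 0.001 -0.   ] -> shift [10.71  2.56 -0.19] wz -0.02 F [ 0.1 -0.8 -0.5] gap 0.6 q7 -0.48
t 75.58 pos [466.5  89.7 125.3] phi -5.8 tilt [ 0.001 -0.   ] -> shift [ 2.75 -2.36 -0.19] wz -0.182 F [ 0.1 -0.8 -0.5] gap 0.6 q7 -0.48
```

Card now centred to about 1 mm. Picking the set-down tin back up.

Request:
arm_command(steps=[[0.72,0.27,0.5,0,0,0],[0,0,1,0,0,0],[0,0,1,0,0,0],[0,0,0.5,0,0,0],[0,0,0,0,0,0]])

```text
t: 76.2
position: [0.4749, 0.1054, 0.0492]
tcp_rot: [-0.0, 0.743, 0.669, -0.001]
wrist_force: [0.7, -0.1, 0.5]
finger_gap: 0.6
gripper_force: 0.0
```

```bash
python3 - <<'E'
from h import *
go(474.2,108.4,18.5,-6)
E
```

```text
t 76.2 pos [474.9 105.4  49.2] phi -6.0 tilt [-0.001 -0.   ] -> shift [ 0.12 -0.04  1.23] wz 0.001 F [ 0.7 -0.1  0.5] gap 0.6 q7 -0.6
```

Request:
arm_command(steps=[[0.09,-0.03,0.5,0,0,0],[0,0,0.5,0,0,0],[0,0,0.22,0,0,0],[0,0,0,0,0,0]])

```text
t: 76.7
position: [0.4741, 0.1084, 0.0186]
tcp_rot: [-0.0, 0.743, 0.67, -0.0]
wrist_force: [-0.1, -0.1, 0.6]
finger_gap: 0.603
gripper_force: 0.0
```

Request:
arm_command(steps=[[0,0,0,0,0,0],[0,0,0,0,0,0],[0,0,0,0,0,0],[0,0,0,0,0,0],[0,0,-0.7,0,0,0],[0,0,-1,0,0,0],[0,0,-1,0,0,0],[0,0,-1,0,0,0]], claw=1, newtons=25)

```text
t: 77.7
position: [0.4744, 0.1086, 0.1134]
tcp_rot: [0.0, 0.742, 0.67, 0.0]
wrist_force: [0.6, -1.0, -0.6]
finger_gap: 0.39
gripper_force: 25.4
```

Request:
arm_command(steps=[[-1,0.05,-0.5,0,0,0],[-1,0.05,0,0,0,0],[-1,0.05,0,0,0,0],[-1,0.05,0,0,0,0],[-1,0.05,0,0,0,0],[-1,0.05,0,0,0,0],[-1,0.05,0,0,0,0],[-1,0.05,0,0,0,0]])

```text
t: 78.7
position: [0.4638, -0.0921, 0.1251]
tcp_rot: [0.0, 0.742, 0.67, 0.0]
wrist_force: [0.3, 0.6, -0.6]
finger_gap: 0.392
gripper_force: 25.5
```

Request:
arm_command(steps=[[-1,0.05,0,0,0,0],[-1,0.05,0,0,0,0],[-1,0.05,0,0,0,0],[-1,0.05,0,0,0,0],[-1,0.05,0,0,0,0],[-1,0.05,0,0,0,0],[-1,0.05,0,0,0,0],[-1,0.05,0,0,0,0]])

```text
t: 79.7
position: [0.4533, -0.2921, 0.1251]
tcp_rot: [0.0, 0.742, 0.67, 0.0]
wrist_force: [-0.5, 0.4, -0.6]
finger_gap: 0.392
gripper_force: 25.5
```

Request:
arm_command(steps=[[-1,0,0,0,0,0],[-1,0,0,0,0,0],[-1,0,0,0,0,0],[0,0,0,0,0,0],[0,0,0,0,0,0]])

```text
t: 80.32
position: [0.4459, -0.3652, 0.1246]
tcp_rot: [-0.0, 0.742, 0.67, 0.0]
wrist_force: [0.1, 0.7, -1.1]
finger_gap: 0.39
gripper_force: 25.5
```

```bash
python3 - <<'E'
from h import *
go(*tray(-33.7,-0.5),72,-5.9)
E
```

```text
t 80.33 pos [ 445.9 -365.2  124.6] phi -5.9 tilt [0.001 0.001] -> shift [-0.35 -0.06  2.1 ] wz 0.0 F [ 0.1  0.7 -1.1] gap 0.39 q7 0.42
```

Request:
arm_command(steps=[[-0.35,-0.06,0,0,0,0],[0,0,0.7,0,0,0],[0,0,0.7,0,0,0],[0,0,0.4,0,0,0],[0,0,0.2,0,0,0],[0,0,0.1,0,0,0],[0,0,0,0,0,0]])

```text
t: 81.2
position: [0.4435, -0.3748, 0.0719]
tcp_rot: [0.0, 0.743, 0.67, 0.0]
wrist_force: [-0.2, 0.5, -0.1]
finger_gap: 0.393
gripper_force: 25.5
```

```bash
python3 - <<'E'
from h import *
go(*tray(-33.7,-0.5),70.7,-5.9)
E
```

```text
t 81.2 pos [ 443.5 -374.8   71.9] phi -5.9 tilt [ 0.001 -0.   ] -> shift [ 0.04 -0.    0.05] wz 0.0 F [-0.2  0.5 -0.1] gap 0.393 q7 0.42
```

Request:
arm_command(steps=[[0.02,0,0.05,0,0,0],[0,0,0,0,0,0]])

```text
t: 81.45
position: [0.4437, -0.3747, 0.0715]
tcp_rot: [0.001, 0.743, 0.67, -0.0]
wrist_force: [-2.3, 1.0, 5.6]
finger_gap: 0.392
gripper_force: 26.2
```

Request:
arm_command(steps=[[0,0,0,0,0,0],[0,0,0,0,0,0],[0,0,-0.4,0,0,0],[0,0,-0.8,0,0,0],[0,0,-1,0,0,0],[1,0,0,0,0,0],[1,0,0,0,0,0],[1,0,0,0,0,0]], claw=0.45)

```text
t: 82.45
position: [0.451, -0.2972, 0.1249]
tcp_rot: [-0.0, 0.742, 0.67, 0.0]
wrist_force: [0.2, 1.0, -0.1]
finger_gap: 0.548
gripper_force: 0.0
```

Request:
arm_command(steps=[[1,0,0,0,0,0],[1,0,0,0,0,0],[1,0,0,0,0,0],[1,0,0,0,0,0],[1,0,0,0,0,0],[1,0,0,0,0,0],[1,0,0,0,0,0],[1,0,0,0,0,0]])

```text
t: 83.45
position: [0.4708, -0.0984, 0.1249]
tcp_rot: [-0.0, 0.742, 0.67, -0.0]
wrist_force: [0.1, -0.1, -0.6]
finger_gap: 0.55
gripper_force: 0.0
```

Request:
arm_command(steps=[[1,0,0,0,0,0],[1,0,0,0,0,0],[1,-0.4,0,0,0,0],[1,-0.4,0,0,0,0],[1,-0.4,0,0,0,0],[1,-0.4,0,0,0,0],[1,-0.4,0,0,0,0],[0,0,0,0,0,0]], claw=0.4)

```text
t: 84.45
position: [0.4382, 0.0815, 0.1251]
tcp_rot: [-0.0, 0.741, 0.672, -0.0]
wrist_force: [-0.7, 0.4, 0.9]
finger_gap: 0.596
gripper_force: 0.0
```

```bash
python3 - <<'E'
from h import *
c=cap('top'); W=world(c)
for n,p in dict(tA=(219,194),tB=(285,247),tin=(486,240)).items():
    try: print(n,top_rect(W,p))
    except Exception as e: print(n,e)
hmap(c); go(414.7,163.9,120,10.7)
E
```

```text
tA [556.8, 349.7, 34.5, 34.4, 84.9, 25.2, 155]
tB [386.8, 61.9, 94.7, 86.2, -70.6, 537.9, 1383]
tin [444.2, -373.1, 35.6, 34.7, 84.5, 78.2, 183]
cols a: [-78, -72, -66, -60, -54, -48, -42, -36, -30, -24, -18, -12, -6, 0, 6, 12, 18, 24, 30, 36, 42, 48, 54, 60, 66, 72, 78]
  54   .   13   12    8   15   13   14   14   14   15    5   13   14   16   15   16   13    7    9   16   14   11    5   14   11    7    1 
  48   .   15   11    7    5    6   11    8    7    9    7    6    7    8    9    7    8   10    7    7    7    7    7    5    9   16    1 
  42   .   11    8    6    7    8    8    8    6    5    6    6    6    6    6    6    7    7    8    6    6    4    8    5    7   16    2 
  36  14   11    6    7    5    7    5    9    7    5    9    8    9    5    4    5    7    2    7    5    3    8    5    4    7   13    5 
  30  14w  12    .    .   54   53   53   53   54   53   53   54   53   54   51   52   55   52   51   53   51   51    6    7    6    9    0 
  24   2w   .    .   45w  51   53   53   51   53   54   52   51   52   51   55   52   53   50   52   51   52   50   27    7    9
[... 1261 characters left out ...]
  10    2 
 -36  12    6    7    4    4    5    8    6    7    5    6    6    7    4    5    7    7    5    6    7    7    7    3    5    5   16    0 
 -42  11   12    5    5    7    6    8    5    8    7    3    7    7    7    7    6    6    6    5    8    3    7    6    8    7   12    2 
 -48   .   11    9    8    6    6    7    9    5    4    4    8    7    7   10    8    9    6    7    8    7   10    7    9    7   10    0 
 -54  11   10    4   12    7    9    3    9   11   12    4   13   12    1   12   17    7   14    8   11    5   10    8   10    7   10    0 
t 84.5 pos [438.7  79.9 125. ] phi -5.7 tilt [-0. -0.] -> shift [ 3.25 -1.29  0.2 ] wz -0.182 F [ 1.2 -0.1  0.1] gap 0.6 q7 -0.44
```

Tin 1 sits on the card at a≈−33 (top z 78, level). Going for tin B.

Request:
arm_command(steps=[[0.85,-0.33,0,0,0,0],[0.8,-0.32,0.4,0,0,0],[0.8,-0.32,0.4,0,0,0],[0.8,-0.32,0.4,0,0,0],[0,0,0.4,0,0,-0.091],[0,0,0.2,0,0,-0.091],[0,0,0,0,0,0],[0,0,0,0,0,0]])

```text
t: 85.5
position: [0.4162, 0.1623, 0.0804]
tcp_rot: [0.0, 0.641, 0.767, 0.0]
wrist_force: [0.7, -0.2, -0.0]
finger_gap: 0.6
gripper_force: 0.0
```

```bash
python3 - <<'E'
from h import *
go(414.7,163.9,18.5,10.7)
c=cap('side'); W=world(c)
m=(W[...,2]>.0205)&(W[...,2]<.030)&(abs(W[...,0]-.4147)<.03)&(abs(W[...,1]-.164)<.03)
print(cv2.minAreaRect(W[m][:,:2].astype(np.float32)*1000),m.sum())
c0=np.load('side0.npy',allow_pickle=True).item(); W=world(c0)
for x,y in((.4147,.164),(.557,.3497),(.4517,-.09)):
    m=(W[...,2]>.0205)&(W[...,2]<.030)&(abs(W[...,0]-x)<.03)&(abs(W[...,1]-y)<.03)
    print('start',cv2.minAreaRect(W[m][:,:2].astype(np.float32)*1000),m.sum())
E
```

```text
t 85.5 pos [416.2 162.3  80.4] phi 10.2 tilt [ 0. -0.] -> shift [ 0.07 -0.05  2.48] wz -0.005 F [ 0.7 -0.2 -0. ] gap 0.6 q7 -0.44
((412.8734130859375, 166.10182189941406), (34.15821075439453, 38.841522216796875), 10.453794479370117) 118
start ((413.63427734375, 163.773193359375), (34.474300384521484, 40.141597747802734), 9.651493072509766) 118
start ((555.3222045898438, 350.5303955078125), (35.67349624633789, 35.29522705078125), 81.32711791992188) 163
start ((448.1629943847656, -86.03604125976562), (32.04740524291992, 36.44556427001953), 19.15361213684082) 71
```

Request:
arm_command(steps=[[0.05,-0.05,0.8,0,0,-0.004],[0,0,0.8,0,0,0],[0,0,0.6,0,0,0],[0,0,0.27,0,0,0],[0,0,0,0,0,0]])

```text
t: 86.18
position: [0.4145, 0.1638, 0.0185]
tcp_rot: [-0.0, 0.637, 0.771, -0.0]
wrist_force: [-0.5, -0.1, 0.7]
finger_gap: 0.599
gripper_force: 0.0
```

Request:
arm_command(steps=[[0,0,0,0,0,0],[0,0,0,0,0,0],[0,0,0,0,0,0],[0,0,0,0,0,0],[0,0,-0.7,0,0,0],[0,0,-1,0,0,0],[0,0,-1,0,0,0.092],[0,0,-1,0,0,0.093]], claw=1)

```text
t: 87.18
position: [0.4144, 0.1638, 0.1128]
tcp_rot: [-0.0, 0.744, 0.669, 0.0]
wrist_force: [0.5, -0.0, -1.0]
finger_gap: 0.394
gripper_force: 25.2
```

Request:
arm_command(steps=[[-1,0.35,-0.6,0,0,0],[-1,0.35,0,0,0,0],[-1,0.35,0,0,0,0],[-1,0.35,0,0,0,0],[-1,0.35,0,0,0,0],[-1,0.35,0,0,0,0],[-1,0.35,0,0,0,0],[-1,0.35,0,0,0,0]])

```text
t: 88.18
position: [0.4641, -0.0429, 0.1271]
tcp_rot: [0.0, 0.742, 0.67, 0.0]
wrist_force: [1.1, -0.6, -0.7]
finger_gap: 0.393
gripper_force: 25.2
```

Request:
arm_command(steps=[[-1,0,0,0,0,0],[-1,0,0,0,0,0],[-1,0,0,0,0,0],[-1,0,0,0,0,0],[-1,0,0,0,0,0],[-1,0,0,0,0,0],[-1,0,0,0,0,0],[-1,0,0,0,0,0]])

```text
t: 89.18
position: [0.4436, -0.2418, 0.1271]
tcp_rot: [0.0, 0.742, 0.671, 0.0]
wrist_force: [0.3, -0.4, -1.3]
finger_gap: 0.39
gripper_force: 25.2
```

```bash
python3 - <<'E'
from h import *
go(*tray(15,-0.5),73,-5.9)
E
```

```text
t 89.17 pos [ 443.6 -241.8  127.1] phi -5.8 tilt [0.001 0.   ] -> shift [-3.3   0.54  2.16] wz 0.001 F [ 0.3 -0.4 -1.3] gap 0.39 q7 0.24
```

Request:
arm_command(steps=[[-0.9,0.14,0,0,0,0],[-0.9,0.14,0,0,0,0],[-0.9,0.13,0,0,0,0],[-0.73,0.13,0,0,0,0],[0,0,0.8,0,0,0],[0,0,0.8,0,0,0],[0,0,0.45,0,0,0],[0,0,0,0,0,0]])

```text
t: 90.18
position: [0.4482, -0.3277, 0.0741]
tcp_rot: [-0.001, 0.742, 0.67, -0.0]
wrist_force: [-0.5, -0.0, -0.5]
finger_gap: 0.387
gripper_force: 25.2
```

```bash
python3 - <<'E'
from h import *
go(*tray(1.1,-0.5),71.7,-5.9)
E
```

```text
t 90.17 pos [ 448.2 -327.7   74.1] phi -5.8 tilt [-0.001  0.001] -> shift [-0.46  0.01  0.09] wz 0.001 F [-0.5 -0.  -0.5] gap 0.387 q7 0.35
```

Request:
arm_command(steps=[[0,0,0.08,0,0,0],[-0.15,0,0,0,0,0],[-0.15,0,0,0,0,0],[-0.14,0,0,0,0,0],[0.04,0,0,0,0,0],[0,0,0.04,0,0,0],[0,0,0,0,0,0]])

```text
t: 91.05
position: [0.4475, -0.3377, 0.0717]
tcp_rot: [-0.0, 0.742, 0.67, 0.0]
wrist_force: [0.4, -0.3, -0.9]
finger_gap: 0.394
gripper_force: 25.2
```

```bash
python3 - <<'E'
from h import *
go(*tray(1.1,-0.5),70.7,-5.9)
E
```

```text
t 91.05 pos [ 447.5 -337.7   71.7] phi -5.8 tilt [-0.  0.] -> shift [-0.06 -0.    0.04] wz 0.001 F [ 0.4 -0.3 -0.9] gap 0.394 q7 0.36
```

Release, then travel to tin A.

Request:
arm_command(steps=[[0,0,0.04,0,0,0],[0,0,0,0,0,0]])

```text
t: 91.3
position: [0.4476, -0.3378, 0.0713]
tcp_rot: [0.0, 0.742, 0.67, 0.0]
wrist_force: [-2.4, 1.5, 4.4]
finger_gap: 0.396
gripper_force: 25.8
```

Request:
arm_command(steps=[[0,0,0,0,0,0],[0,0,0,0,0,0],[0,0,-0.4,0,0,0],[0,0,-0.8,0,0,0],[0,0,-1,0,0,0],[1,0,0,0,0,0],[1,0,0,0,0,0],[1,0,0,0,0,0]], claw=0.45)

```text
t: 92.3
position: [0.4554, -0.2627, 0.1266]
tcp_rot: [0.0, 0.742, 0.67, 0.0]
wrist_force: [0.0, -0.1, -0.8]
finger_gap: 0.547
gripper_force: 0.0
```

Request:
arm_command(steps=[[1,0,0,0,0,0],[1,0,0,0,0,0],[1,0,0,0,0,0],[1,0,0,0,0,0],[1,0,0,0,0,0],[1,0,0,0,0,0],[1,0,0,0,0,0],[1,0,0,0,0,0]])

```text
t: 93.3
position: [0.4756, -0.0636, 0.1266]
tcp_rot: [0.0, 0.742, 0.67, 0.0]
wrist_force: [0.4, -0.1, -0.1]
finger_gap: 0.552
gripper_force: 0.0
```

Request:
arm_command(steps=[[1,0,0,0,0,0],[1,0,0,0,0,0],[1,0,0,0,0,0],[1,0,0,0,0,0],[1,0,0,0,0,0],[1,0,0,0,0,0],[1,0,0,0,0,0],[1,0.1,0,0,0,0]], claw=0.4)

```text
t: 94.3
position: [0.4983, 0.1352, 0.1266]
tcp_rot: [0.0, 0.742, 0.67, 0.0]
wrist_force: [-0.4, -0.4, 0.0]
finger_gap: 0.598
gripper_force: 0.0
```

Request:
arm_command(steps=[[1,0.2,0,0,0,0],[1,0.2,0,0,0,0],[1,0.2,0,0,0,0],[1,0.2,0,0,0,0],[1,0.2,0,0,0,0],[1,0.2,0,0,0,0],[0,0,0,0,0,0]])

```text
t: 95.18
position: [0.5428, 0.283, 0.1264]
tcp_rot: [-0.001, 0.741, 0.671, 0.001]
wrist_force: [-0.1, -0.7, -0.1]
finger_gap: 0.594
gripper_force: 0.0
```

```bash
python3 - <<'E'
from h import *
c=cap('top'); W=world(c)
for n,p in dict(tA=(219,194),tin2=(471,238),tin1=(487,240)).items():
    try: print(n,top_rect(W,p))
    except Exception as e: print(n,e)
hmap(c); go(556.9,349.8,18.5,-4.5)
E
```

```text
tA [446.9, 174.6, 108.3, 99.0, 29.9, 562.9, 985]
tin2 [448.5, -322.4, 31.0, 2.7, -0.8, 62.2, 17]
tin1 [446.6, -355.4, 69.3, 35.1, 83.7, 78.3, 366]
cols a: [-78, -72, -66, -60, -54, -48, -42, -36, -30, -24, -18, -12, -6, 0, 6, 12, 18, 24, 30, 36, 42, 48, 54, 60, 66, 72, 78]
  54   3   14   13   14   15   12   14   14   11   15    9   13   13   11    3   16   14    9    6   15   14   11   13   14   15   12    1 
  48  10   11    8    8    9   10    6    8    7    7    7    6    7    9    6    7    6    7    8   10    8   10    6    5    8   14    2 
  42  10   13    7    5    8    6    8    6    8    7    6    6    6    7    8    6    5    6    7    6    6    7    6    8    5   10    1 
  36  15   12    6   11    7    7    4    9   10    9    6    5    6    5    8    6    7    8    7    9    6    8    7    6    5   12   -0 
  30  13w  13    .    .   54   54   53   52   53   51   54   53   53   55   52   53   52   54   51   52   51   31    9    5    8   13    0 
  24   1w   .    .   45w  52   51   52   52   53   52   53   52   51   53   51   55   54   53   54   53   52   51   21    7   
[... 1261 characters left out ...]
5   11    4 
 -36  13   10    6    5    4    6    9    9    7    6    6    6    8    6    5    7    6    6    5    6    8    6    7    6    9   10    1 
 -42  13   13    5    6    7    7    8    6    4    8    6    8    8    6    7    8    7    7    7    7    4    6    6    8    8   13    3 
 -48   .   11    8   10    6    9    5    7    7    6    8   10    8    6   13    8    6    5    5    8    9   12    7    7    7   12    1w
 -54   8    9    7    6   13   11    8   10   14    6    8   13    7   12    5   12    2   13    8   11   13   14    1   12    2   14    1 
t 95.22 pos [542.9 281.4 126.2] phi -5.7 tilt [0. 0.] -> shift [2.78 0.28 4.31] wz -0.014 F [ 0.1 -0.3  0.4] gap 0.598 q7 -0.86
```

Request:
arm_command(steps=[[0.95,0.1,0,0,0,0],[0.95,0.1,0.5,0,0,0],[0.85,0.07,0.7,0,0,-0.014],[0,0,0.8,0,0,0],[0,0,0,0,0,0],[0,0,0,0,0,0]])

```text
t: 95.98
position: [0.5574, 0.3468, 0.0764]
tcp_rot: [0.0, 0.735, 0.678, 0.0]
wrist_force: [-0.3, -0.3, 0.6]
finger_gap: 0.602
gripper_force: 0.0
```

```bash
python3 - <<'E'
from h import *
go(556.5,350,18.5,-4.5)
c=cap('side'); W=world(c)
m=(W[...,2]>.0205)&(W[...,2]<.030)&(abs(W[...,0]-.557)<.03)&(abs(W[...,1]-.35)<.03)
print(cv2.minAreaRect(W[m][:,:2].astype(np.float32)*1000),m.sum())
E
```

```text
t 95.97 pos [557.4 346.8  76.4] phi -4.7 tilt [ 0.001 -0.001] -> shift [ 0.12 -0.05  2.32] wz -0.002 F [-0.3 -0.3  0.6] gap 0.602 q7 -0.94
((555.7084350585938, 351.2400817871094), (34.89944076538086, 35.801963806152344), 87.13654327392578) 161
```

Request:
arm_command(steps=[[0.1,-0.05,0.8,0,0,0],[0,0,0.8,0,0,0],[0,0,0.5,0,0,0],[0,0,0.2,0,0,0],[0,0,0,0,0,0]])

```text
t: 96.65
position: [0.5556, 0.3509, 0.018]
tcp_rot: [-0.0, 0.735, 0.679, -0.0]
wrist_force: [-1.2, 0.6, -0.3]
finger_gap: 0.604
gripper_force: 0.0
```

Request:
arm_command(steps=[[0,0,0,0,0,0],[0,0,0,0,0,0],[0,0,0,0,0,0],[0,0,0,0,0,0],[0,0,-0.7,0,0,0],[0,0,-1,0,0,0],[0,0,-1,0,0,0],[0,0,-1,0,0,0.014]], claw=1)

```text
t: 97.65
position: [0.5556, 0.3508, 0.1126]
tcp_rot: [-0.0, 0.742, 0.67, 0.0]
wrist_force: [-0.0, 0.4, -1.1]
finger_gap: 0.392
gripper_force: 25.2
```

Request:
arm_command(steps=[[-1,-0.1,-0.6,0,0,0],[-1,-0.1,0,0,0,0],[-1,-0.1,0,0,0,0],[-1,-0.1,0,0,0,0],[-1,-0.1,0,0,0,0],[-1,-0.1,0,0,0,0],[-1,-0.1,0,0,0,0],[-1,-0.1,0,0,0,0]])

```text
t: 98.65
position: [0.5153, 0.1532, 0.1267]
tcp_rot: [0.0, 0.742, 0.67, 0.0]
wrist_force: [0.3, -0.1, -0.4]
finger_gap: 0.391
gripper_force: 25.2
```

Request:
arm_command(steps=[[-1,-0.05,0,0,0,0],[-1,-0.05,0,0,0,0],[-1,-0.05,0,0,0,0],[-1,-0.05,0,0,0,0],[-1,-0.05,0,0,0,0],[-1,-0.05,0,0,0,0],[-1,-0.05,0,0,0,0],[-1,-0.05,0,0,0,0]])

```text
t: 99.65
position: [0.4852, -0.0447, 0.1267]
tcp_rot: [0.0, 0.742, 0.67, 0.0]
wrist_force: [0.7, 0.6, -1.4]
finger_gap: 0.394
gripper_force: 25.2
```

Request:
arm_command(steps=[[-1,0,0,0,0,0],[-1,0,0,0,0,0],[-1,0,0,0,0,0],[-1,0,0,0,0,0],[-1,0,0,0,0,0],[-1,0,0,0,0,0],[-1,0,0,0,0,0],[-1,0,0,0,0,0]])

```text
t: 100.65
position: [0.465, -0.2436, 0.1267]
tcp_rot: [0.0, 0.742, 0.67, 0.0]
wrist_force: [0.4, -1.2, -0.4]
finger_gap: 0.392
gripper_force: 25.2
```

```bash
python3 - <<'E'
from h import *
go(*tray(46,-0.5),74,-5.9)
E
```

```text
t 100.65 pos [ 465.  -243.6  126.7] phi -5.8 tilt [ 0. -0.] -> shift [-2.08 -0.32  2.11] wz 0.001 F [ 0.4 -1.2 -0.4] gap 0.392 q7 0.21
```

Request:
arm_command(steps=[[-0.7,-0.11,0,0,0,0],[-0.7,-0.11,0,0,0,0],[-0.68,-0.1,0,0,0,0],[0,0,0.8,0,0,0],[0,0,0.8,0,0,0],[0,0,0.5,0,0,0],[0,0,0,0,0,0],[0,0,0,0,0,0]])

```text
t: 101.65
position: [0.4523, -0.2941, 0.0739]
tcp_rot: [0.0, 0.742, 0.67, 0.0]
wrist_force: [-0.3, 0.4, 0.1]
finger_gap: 0.388
gripper_force: 25.2
```

```bash
python3 - <<'E'
from h import *
go(*tray(35.5,-0.5),71,-5.9)
E
```

```text
t 101.65 pos [ 452.3 -294.1   73.9] phi -5.8 tilt [ 0.001 -0.   ] -> shift [-0.44 -0.02  0.12] wz 0.001 F [-0.3  0.4  0.1] gap 0.388 q7 0.28
```

Request:
arm_command(steps=[[0,-0.02,0.1,0,0,0],[-0.15,0,0,0,0,0],[-0.15,0,0,0,0,0],[-0.14,0,0,0,0,0],[0,0,0,0,0,0],[0.03,0,0.04,0,0,0],[0,0,0,0,0,0]])

```text
t: 102.52
position: [0.4504, -0.3054, 0.071]
tcp_rot: [0.001, 0.742, 0.67, -0.0]
wrist_force: [-3.5, -1.7, 10.0]
finger_gap: 0.39
gripper_force: 26.5
```

```bash
python3 - <<'E'
from h import *
go(*tray(35.5,-0.5),70,-5.9)
E
```

```text
t 102.53 pos [ 450.4 -305.4   71. ] phi -5.9 tilt [ 0.001 -0.002] -> shift [0.02 0.01 0.04] wz 0.0 F [-3.5 -1.7 10. ] gap 0.39 q7 0.3
```

Resting on the card (10 N upward). Release, lift, and clear the view for a check.

Request:
arm_command(steps=[[0,0,-0.02,0,0,0],[0,0,0,0,0,0]])

```text
t: 102.78
position: [0.4505, -0.3053, 0.0711]
tcp_rot: [0.001, 0.742, 0.67, -0.0]
wrist_force: [-1.5, -2.8, 5.8]
finger_gap: 0.395
gripper_force: 26.1
```

Request:
arm_command(steps=[[0,0,0,0,0,0],[0,0,0,0,0,0],[0,0,-0.4,0,0,0],[0,0,-0.8,0,0,0],[0,0,-1,0,0,0],[1,0,-0.5,0,0,0],[1,0,0,0,0,0],[1,0,0,0,0,0]], claw=0.45)

```text
t: 103.78
position: [0.4582, -0.2272, 0.1382]
tcp_rot: [0.0, 0.742, 0.671, 0.0]
wrist_force: [-0.2, -0.2, 0.4]
finger_gap: 0.547
gripper_force: 0.0
```

Request:
arm_command(steps=[[1,0,0,0,0,0],[1,0,0,0,0,0],[1,0,0,0,0,0],[1,0,0,0,0,0],[1,0,0,0,0,0],[1,0,0,0,0,0],[1,0,0,0,0,0],[1,0,0,0,0,0]])

```text
t: 104.78
position: [0.4777, -0.0283, 0.138]
tcp_rot: [-0.0, 0.742, 0.671, -0.0]
wrist_force: [1.2, 1.2, 0.0]
finger_gap: 0.552
gripper_force: 0.0
```

Request:
arm_command(steps=[[1,0,0,0,0,0],[1,0,0,0,0,0],[1,0,0,0,0,0],[1,0,0,0,0,0],[1,0,0,0,0,0],[1,0,0,0,0,0],[1,0,0,0,0,0],[0,0,0,0,0,0]])

```text
t: 105.78
position: [0.4947, 0.147, 0.1381]
tcp_rot: [-0.001, 0.74, 0.672, 0.0]
wrist_force: [0.3, 0.0, -0.3]
finger_gap: 0.554
gripper_force: 0.0
```

```bash
python3 - <<'E'
from h import *
c=cap('top'); hmap(c); d=cap('side'); W=world(c)
print(top_rect(W,(471,238)))
for n,p in dict(cube=(243,165),spare=(355,165),lampbox=(468,138),pk=(292,125),blk=(248,281)).items():
    try: print(n,top_rect(W,p))
    except Exception as e: print(n,e)
save(np.hstack([cv2.resize(c['img'][195:280,425:525],None,fx=4,fy=4,interpolation=cv2.INTER_CUBIC),cv2.resize(d['img'][140:225,350:450],None,fx=4,fy=4,interpolation=cv2.INTER_CUBIC)]),'t11')
E
```

```text
cols a: [-78, -72, -66, -60, -54, -48, -42, -36, -30, -24, -18, -12, -6, 0, 6, 12, 18, 24, 30, 36, 42, 48, 54, 60, 66, 72, 78]
  54   .   15    4   13   16   16    9   15   16   14    9   13   15   14    6   12   14   14    8   16   15   12   12   12   12   17    3 
  48  12   15    8    8    7   10    7    6    7    7    6    7    6    7    8    8    6   10    8    6    7   10    8    7    8   14    5 
  42   .   13    6    7    7    6    7    5    8    6    7    7    5    5    7    7    7    7    3    5    5    8    9    7    4   15    1 
  36  13   12    6    9    8    6    6    8   11   11    6    6    8    5   10    7    5    6   10    5    9    7    9    7    8   10    1 
  30   3w  16    .    .   51   54   56   52   52   53   51   52   52   53   51   52   55   52   51   50   51   49    9    6    6   15    1 
  24   .    .    .   48w  52   53   54   54   53   54   51   53   53   53   54   53   52   50   52   52   52   52   18    5    7   15    4 
  18   .    .    .    .   58   67w  76w  74   78w  78w  78w  76w  76w  76w  76w  78w  65   79w  73   79w  78w  54   22w   7    3   13
[... 1284 characters left out ...]
6    7    5    6    7    6    7    5    6    7    8    7    5    6    8    7    7    7    8    5    8    8    7   12    3 
 -48  13    9    6    7    6    7    6    8    8    6    7    8    5    7    8    7    8    6   13    7    5   11    9    7    7   13    4 
 -54   4   11    7    2   15   10    6   12    7    2    8   12   10    7    1   10    5    0   15    8    7    7   13   10    8    4   -0 
[448.0, -340.6, 102.0, 35.5, 83.9, 78.2, 543]
cube [637.9, 283.8, 58.9, 49.8, -61.5, 59.8, 370]
spare [642.0, -21.5, 114.2, 61.3, 86.1, 36.1, 898]
lampbox [722.3, -330.5, 119.8, 71.6, 86.0, 45.4, 1063]
pk [752.4, 153.6, 50.2, 35.1, 86.4, 40.0, 227]
blk [323.3, 260.2, 51.3, 34.7, -33.7, 39.4, 257]
```

View pics/t11.png

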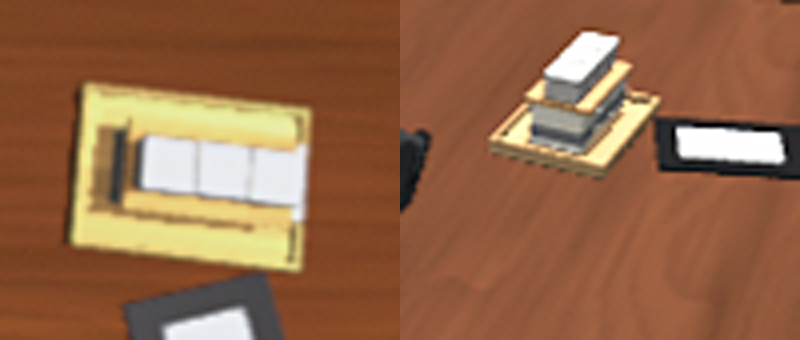

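The picture shows three tins side by side on the card, centred at (448.0, −340.6) mm against a tray centre of (447.6, −340.3), on a flush carton row. The spare card is in the magazine and the other things have not moved. Handing in.

```bash
python3 -c "
from station import ctrl
print(ctrl.finish_job())"
```

```text
the job is handed in; nothing more can be done
None
```

The job is handed in at about 106 s: three cartons stand in a row in the tray, the card lies on them centred to about 1–2 mm, and three tins sit side by side on it. The middle carton was knocked out of line around the time I laid the card, so I pushed it back and re-centred the card. The spare card is still in the dispenser, and I saw no change in the other things on the counter.

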